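Tip the roller bin and scoop the slab rollers into the tray

TASK

Tip the bin up by its hoop handle, all the way to its stop, so that both slab rollers gather at its low end. Then scoop the rollers out of that low corner with the hand scoop, without touching them with the fingers, and tip them into the plywood tray. Finally stand the scoop flat on its base on the table top, with the tray left flat on the table, and leave the wood block and the felt wheel where they are.

Things in the scene. Friction and masses are not known exactly. Their poses are not given: they have to be found in the camera images.
- bin (a joint): Tipping angle (rad) of the grey steel bin on its low dark stand: 0 lying level, 0.4 fully tipped (stop). Tipping lifts the hoop-handle end and lowers the other end. The hinge is stiff: the bin stays at the angle it is left at; lifting it takes about 11 N at the handle.
- bin_corner (a point): Middle of the low inside edge of the bin, where floor meets low wall; lies 4 mm above the hinge axis, which runs along y. Turns with the bin: x runs along the bin's floor to the handle end, y across, z square to the floor. Inside, the floor is flat, 190 mm long in x and 110 mm wide (y -55 to 55), smooth; side and far walls 4 mm thick rise to z = 58 mm. The low wall is 64 mm long and leans outwards 15 degrees. With the bin level this point is 18 mm above the table.
- bin_handle (a point): Middle of the bin's hoop handle, a round steel bar 12 mm thick along y, 60 mm clear between its two legs, over the end wall away from the low corner; at x = 208, y = 0, z = 88 mm in the bin_corner frame, free on both sides and 30 mm above the end wall; same axes as bin_corner.
- roller_1: Turned hardwood roller, a plain cylinder 28 mm in diameter and 70 mm long, about 45 g. Origin at its centre, axis along its own y. Starts lying roughly across the bin, nearer the low end.
- roller_2: A second roller, identical to the first; starts nearer the handle end of the bin.
- scoop: Hand scoop, 150 g, standing on its flat pan: 2 mm sheet, no sides. Origin on the underside, z up. Lip at x = -36 mm, 40 mm high back wall at x = 36, plate ends as a heel at x = 52; 84 mm wide in y. Behind the wall an upright dark wood grip, a bar 18 mm wide in y and 16 thick, rises from the heel (x = 47), leaning 0.2 rad back from z (away from the lip), 130 mm long.
- scoop_grip (a point): Where to hold the scoop: on the centre line of its leaning grip, 105 mm along it (x = 68, y = 0, z = 103 mm in the scoop frame); axes as the scoop's, not leaning.
- tray: Open square plywood tray, loose, 150 x 150 x 45 mm outside, walls and floor 6 mm thick, 0.7 kg. Origin at the centre of its underside, z up.
- wood_block: Bystander: packing block of wood, 42 x 60 x 30 mm, origin under its centre. Not to be moved.
- felt_wheel: Bystander: round felt polishing bob, 60 mm across and 25 mm high, origin under its centre. Not to be moved.
Not all that is in view belongs to the job. What is shaped like the roller_1 but orange or purple is not meant.

How it is judged:
By the outcome, as a careful person would: the job done as asked, in the order asked, and still so for the second after the job is handed in, with the robot touching nothing.
It also fails if it takes over 72 s, if anything falls off the work surface, if the arm or the gripper's body presses on something with over 40 N, if the wrist force passes 120 N, or if a joint passes its speed limit or range.

ROBOT

A 6-joint arm with a two-finger parallel gripper is mounted at the origin on a cart in front of the work surface, level with it; the furniture and walls round the work are solid. World frame = base frame: x ahead of the robot, y to its left, z up, the work surface at z = 0. Lengths are in m, angles in rad, forces in N, time in s.
With the tool pointing down it reaches from about 0.35 to 0.775 m from the base axis. Payload 7.3 kg.
Tool frame: the origin (TCP) lies at the very end of the fingers, on their centre line; the grasp point (between the pads) lies 19 mm behind it; z points along the fingers, y is the line along which they close (so a half turn about z gives the same grasp; the last joint's range is limited). The gripper opens to 92 mm and grips with 3 to 60 N. Pads are 19 mm wide; open, the fingers measure 130 mm over their backs; the gripper's body (75 mm by 190 mm) begins 47 mm behind the grasp point.
Start: joints at [1.118, 0.342, 1.524, -0, 1.275, -0.146], TCP at [0.159, 0.501, 0.187] pointing down, gripper open.
Joint ranges: [-2.53, 2.53], [-0.77, 2.02], [0.04, 2.7], [-1, 4.14], [0.28, 2.66], [-3.11, 3.11]. Speed limits (rad/s): [2.57, 2.57, 3.14, 3.14, 3.14, 3.14].

INTERFACE

Orientations are given as [roll, pitch, yaw] about the fixed x, y, z axes, in that order (R = Rz(yaw) Ry(pitch) Rx(roll)).
In Python, from cell import observe, read_camera, get_calibration, hand_in, search_frame gives the robot as it stands.
- The arm moves only by the tool step_arm, never from a script. Its argument "commands" is a list of rows, each an object with "translation": the shift along the tool's x, y, z in mm, a list of three; "roll": the turn about the tool's z in rad. In form: [{"translation": [x, y, z], "roll": roll}, ...]. A call has 1 to 20 rows; each row shifts and turns the commanded pose from where the row before left it, along the tool's axes as they then stand; what a row does not reach is not made up. A row lasts 1/12 s, in which the tool goes at most 41.7 mm and 7.16 degrees, less where a joint would pass 70% of its speed; a pose out of reach is approached as far as the arm can. A call is refused whole if a number of a shift passes 41.7 or a number of a turn 0.125, either way. A call with a gripper value outside its range is refused whole. "fingers" is the opening, from 0 (shut) to 1 (fully open), set as the call begins (left out, the last holds). The fingers move at their own pace and stop on an object; "grip_force" is the grip in N (left out, the last holds). Time passes only in rows, so rows that do not move let the fingers close. It gives the time, the measured TCP pose, the force, the opening and the grip force at its end, in the units of the state.
- observe(): the state, without advancing time (a new reading comes with each control period).
- read_camera(name): name is "scene" or "top" or "wrist"; returns the picture (384x512x3 uint8, red, green, blue); there is no depth.
- get_calibration(name): a dict with "camera_matrix" (3x3 intrinsics, pixels), "dist_coeffs" ([k1, k2, p1, p2, k3] as OpenCV has them; the pictures are not rectified), "world_from_camera" (4x4, takes a point from camera to world coordinates). Camera axes: x right, y up, looking along -z (the intrinsics and any distortion apply to the point x, -y, -z); pixel columns grow to the right and rows downward; lengths in m; the calibration is good to about 2 mm. A picture is of the moment at which its call begins: read the wrist's pose just before it. get_calibration takes no time and is no camera call; for the wrist camera it gives the pose at the moment of the call.
- hand_in(): hands the job in; it is judged then, once.
Trained networks look in the newest picture that a camera, given by its name, has taken for a name from the list of things; names that differ only in an ending like _2 or _b are one class to them, and where a whole thing is asked for, a point or a joint stands for the part that bears it (a point fixed in the world has none). Each returns a list of dicts, best first, with "confidence" (0 to 1); they miss things now and then, are a little off and sometimes report something else, mostly with a low value. They report only what shows in the picture. A call takes as long as a camera call. They do not tell look-alikes from the thing itself.
- search_frame(camera, name): "at" ([x, y, z] in m, in world coordinates, good to about 4 mm: the middle of the surface that is visible of it).
The state is a dict: "time": time; "qpos": joint angles; "qvel": joint speeds; "joint_efforts": joint torques, N m; "tool_pos": TCP position; "tool_rot": TCP orientation; "contact_force": force on the tool from outside, world axes, zero at the start; "torque": the same for the moment, N m; "opening": finger opening in m; "grip_force": force on a finger pad.
Only numpy, scipy, OpenCV 4.12 (cv2) and the standard library are available. Lean on these libraries where they do the work, as an engineer would, in place of code of your own. Each camera call takes 0.05 s, during which the arm holds its last target. There are 200 camera calls.

## Working session

There is one attempt and no reset: what is moved stays moved. The work goes in short steps, Python scripts to look and compute and a tool call to move; the robot and the scene stay as the last step left them, time stands still between calls to the robot, and variables do not carry over. Pictures are saved under pics/ and viewed, at most 10 in all, crops included, and the job is handed in when it is done.

Besides the shell and the picture viewer there is one more tool, called after ">>>" as a command line: name --argument value ..., lists and objects as JSON in quotes. step_arm: Moves the arm, as the interface text tells. Its arguments: {"type":"object","properties":{"commands":{"type":"array"},"fingers":{"type":"number"},"grip_force":{"type":"number"}},"required":["commands"]}

```bash
mkdir -p pics; ls
python3 - <<'E'
from cell import *
import cv2,numpy as np
s=observe();print({k:np.round(v,3).tolist() for k,v in s.items()})
a=read_camera("scene");b=read_camera("top")
cv2.imwrite("pics/a.png",cv2.cvtColor(np.vstack([a,b]),cv2.COLOR_RGB2BGR)[:, :] if 0 else cv2.resize(cv2.cvtColor(np.hstack([a,b]),cv2.COLOR_RGB2BGR),(800,300)))
cv2.imwrite("pics/top.png",cv2.cvtColor(b,cv2.COLOR_RGB2BGR))
cv2.imwrite("pics/scene.png",cv2.cvtColor(a,cv2.COLOR_RGB2BGR))
for c in("top","scene"):
  print(c,np.round(get_calibration(c)["world_from_camera"],3).tolist())
  for n in("bin","bin_handle","bin_corner","roller_1","scoop","scoop_grip","tray","wood_block","felt_wheel"):
    print(n,[(np.round(d["at"],3).tolist(),round(d["confidence"],2)) for d in search_frame(c,n)])
E
```

```text
pics
{'time': 0.0, 'qpos': [1.118, 0.343, 1.525, -0.0, 1.275, -0.146], 'qvel': [-0.0, 0.0, -0.002, -0.001, 0.0, -0.001], 'joint_efforts': [0.001, -43.125, -24.422, 0.072, 0.056, -0.0], 'tool_pos': [0.158, 0.5, 0.186], 'tool_rot': [-3.14, -0.0, 2.835], 'contact_force': [0.796, -0.319, 0.115], 'torque': [-0.005, -0.039, -0.017], 'grip_force': 0.0, 'opening': 0.092}
top [[-0.017, 0.993, -0.119, 0.41], [-1.0, -0.017, -0.004, 0.056], [-0.006, 0.119, 0.993, 1.393], [0.0, 0.0, 0.0, 1.0]]
bin [([0.56, -0.051, 0.02], 0.81)]
bin_handle [([0.563, -0.054, 0.018], 0.9)]
bin_corner [([0.562, -0.051, 0.012], 0.57)]
roller_1 [([0.607, -0.048, 0.044], 0.74), ([0.544, -0.042, 0.044], 0.64), ([0.492, 0.139, 0.028], 0.62), ([0.488, 0.399, 0.025], 0.58)]
scoop [([0.514, -0.304, 0.005], 0.51)]
scoop_grip [([0.53, 0.277, 0.004], 0.79)]
tray [([0.513, -0.307, 0.006], 0.81)]
wood_block [([0.668, -0.273, 0.033], 0.69)]
felt_wheel []
scene [[-0.856, 0.33, -0.398, 0.026], [-0.517, -0.513, 0.685, 1.025], [0.022, 0.792, 0.61, 0.933], [0.0, 0.0, 0.0, 1.0]]
bin [([0.568, -0.053, 0.048], 0.59)]
bin_handle [([0.568, -0.051, 0.051], 0.87)]
bin_corner [([0.572, -0.054, 0.051], 0.65)]
roller_1 [([0.488, 0.403, 0.029], 0.78), ([0.489, 0.153, 0.022], 0.67), ([0.529, -0.053, 0.044], 0.64), ([0.601, -0.058, 0.044], 0.41)]
scoop [([0.541, 0.284, 0.002], 0.89)]
scoop_grip [([0.536, 0.292, 0.004], 0.58)]
tray [([0.569, -0.307, 0.022], 0.9), ([0.532, -0.053, 0.043], 0.69)]
wood_block [([0.663, -0.264, 0.03], 0.57)]
felt_wheel [([0.678, 0.242, 0.026], 0.72)]
```

View pics/top.png

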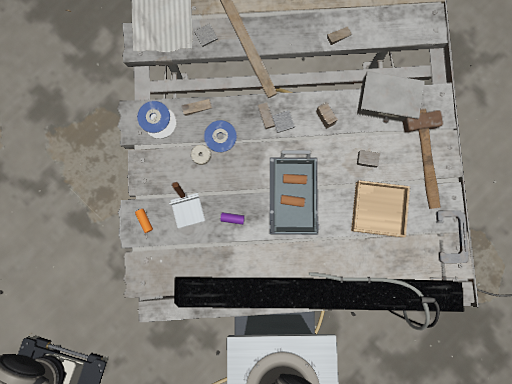

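View pics/scene.png

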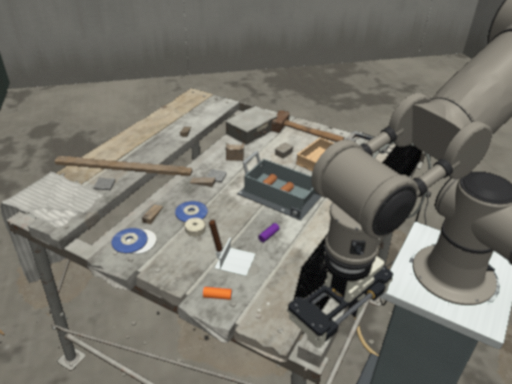

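Top view: the bin is at about (294,195) px with its handle at (295,155), on the far side. The scoop is at (187,210) with its grip to the upper left, and the tray is at (381,208). The orange roller (144,221) and purple roller (232,218) are look-alikes. In the scene view the scoop's grip leans away from the robot.

```bash
cat > h.py <<'E'
from cell import *
import cv2,numpy as np
def ray(c,px,z,cal=None):
    k=cal or get_calibration(c);K=np.array(k["camera_matrix"]);D=np.array(k["dist_coeffs"]);T=np.array(k["world_from_camera"])
    p=cv2.undistortPoints(np.array(px,float).reshape(-1,1,2),K,D).reshape(-1,2)
    d=np.c_[p[:,0],-p[:,1],-np.ones(len(p))]@T[:3,:3].T;o=T[:3,3]
    return o+d*((z-o[2])/d[:,2])[:,None]
def proj(c,P,cal=None):
    k=cal or get_calibration(c);T=np.linalg.inv(np.array(k["world_from_camera"]))
    q=np.array(P)@T[:3,:3].T+T[:3,3];q=q*[1,-1,-1]
    return cv2.projectPoints(q,np.zeros(3),np.zeros(3),np.array(k["camera_matrix"]),np.array(k["dist_coeffs"]))[0].reshape(-1,2)
def save(n,a): cv2.imwrite("pics/%s.png"%n,cv2.cvtColor(a,cv2.COLOR_RGB2BGR))
E
python3 - <<'E'
from h import *
a=cv2.imread("pics/top.png")
c=a[130:250,160:420];cv2.imwrite("pics/tc.png",cv2.resize(c,(780,360),interpolation=cv2.INTER_CUBIC))
print(np.round(ray("top",[(270,157),(318,157),(317,233),(271,233)],.076),3).tolist(),np.round(ray("top",[(283,155),(310,154)],.106),3).tolist())
print("tray",np.round(ray("top",[(357,181),(408,184),(404,236),(354,232)],.045),3).tolist())
E
```

```text
[[0.666, 0.022, 0.076], [0.663, -0.116, 0.076], [0.444, -0.106, 0.076], [0.446, 0.024, 0.076]] [[0.665, -0.014, 0.106], [0.666, -0.09, 0.106]]
tray [[0.595, -0.232, 0.045], [0.584, -0.38, 0.045], [0.433, -0.36, 0.045], [0.446, -0.217, 0.045]]
```

View pics/tc.png

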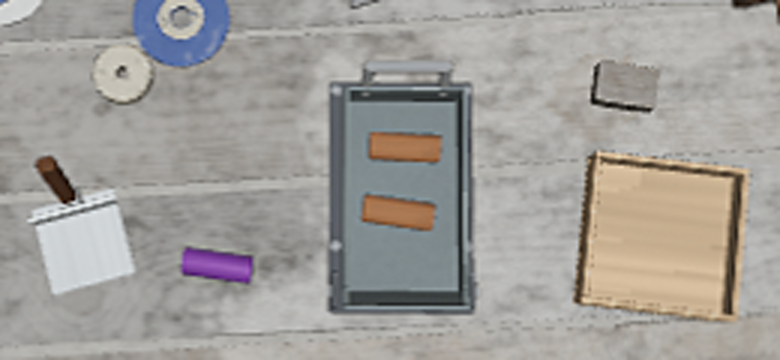

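>>> step_arm --commands '[{"translation": [0,0,-8],"roll": 0.115},{"translation": [0,0,-8],"roll": 0.115},{"translation": [0,0,-8],"roll": 0.115},{"translation": [0,0,-8],"roll": 0.115},{"translation": [0,0,-8],"roll": 0.115},{"translation": [0,0,-8],"roll": 0.115},{"translation": [0,0,-8],"roll": 0.115},{"translation": [0,0,-8],"roll": 0.115},{"translation": [0,0,-8],"roll": 0.115},{"translation": [0,0,-8],"roll": 0.115},{"translation": [0,0,-8],"roll": 0.115}]'

```text
time: 1.92
tool_pos: [0.1585, 0.5005, 0.2755]
tool_rot: [3.142, -0.0, 1.564]
contact_force: [-0.3, -0.3, -0.5]
opening: 0.0916
grip_force: 0.0
```

The crop shows the handle bar running level at about (296,152) px in the full image, with both rollers lying across the bin. The scoop's grip points to the upper left.

>>> step_arm --commands '[{"translation": [-27.5,24.5,0],"roll": 0},{"translation": [-27.5,24.5,0],"roll": 0},{"translation": [-27.5,24.5,0],"roll": 0},{"translation": [-27.5,24.5,0],"roll": 0},{"translation": [-27.5,24.5,0],"roll": 0},{"translation": [-27.5,24.5,0],"roll": 0},{"translation": [-27.5,24.5,0],"roll": 0},{"translation": [-27.5,24.5,0],"roll": 0},{"translation": [-27.5,24.5,0],"roll": 0},{"translation": [-27.5,24.5,0],"roll": 0},{"translation": [-27.5,24.5,0],"roll": 0},{"translation": [-27.5,24.5,0],"roll": 0},{"translation": [-27.5,24.5,0],"roll": 0},{"translation": [-27.5,24.5,0],"roll": 0},{"translation": [-27.5,24.5,0],"roll": 0},{"translation": [-27.5,24.5,0],"roll": 0},{"translation": [-27.5,24.5,0],"roll": 0},{"translation": [-27.5,24.5,0],"roll": 0},{"translation": [-27.5,24.5,0],"roll": 0},{"translation": [-27.5,24.5,0],"roll": 0}]'

```text
time: 3.58
tool_pos: [0.6489, -0.0516, 0.275]
tool_rot: [3.142, -0.0, 1.57]
contact_force: [1.4, -0.1, 0.4]
opening: 0.0919
grip_force: 0.0
```

Run:
```python
from h import *
print(np.round(ray("top",[(281,152),(296,152),(310.7,152)],.110),3).tolist())
w=read_camera("wrist");cal=get_calibration("wrist");save("w1",w);print(np.round(cal["world_from_camera"],3).tolist())
import json;json.dump({k:np.array(v).tolist() for k,v in cal.items()},open("w1.json","w"))
```

```text
[[0.673, -0.008, 0.11], [0.672, -0.05, 0.11], [0.671, -0.092, 0.11]]
[[1.0, 0.005, 0.003, 0.652], [-0.006, 0.956, 0.294, 0.021], [-0.001, -0.294, 0.956, 0.471], [0.0, 0.0, 0.0, 1.0]]
```

View pics/w1.png

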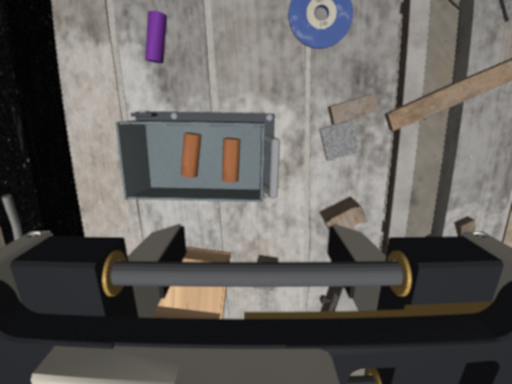

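In this view the handle bar is at about x=275, y=140–194 px, and the bin is nearly square to the world axes.

Run:
```python
from h import *
import json
cal=json.load(open("w1.json"))
print("handle",np.round(ray("",[(275,140),(274,194)],.106,cal),4).tolist())
print("rim",np.round(ray("",[(119,122),(275,121),(265,200),(125,198)],.076,cal),4).tolist())
```

```text
handle [[0.6764, -0.0174, 0.106], [0.676, -0.0925, 0.106]]
rim [[0.4545, 0.0077, 0.076], [0.6781, 0.0061, 0.076], [0.6643, -0.1113, 0.076], [0.447, -0.107, 0.076]]
```

>>> step_arm --commands '[{"translation": [-1,25,0],"roll": 0},{"translation": [0,0,37],"roll": 0},{"translation": [0,0,37],"roll": 0},{"translation": [0,0,37],"roll": 0},{"translation": [0,0,37],"roll": 0},{"translation": [0,0,25],"roll": 0},{"translation": [0,0,15],"roll": 0},{"translation": [0,0,0],"roll": 0},{"translation": [0,0,0],"roll": 0}]'

```text
time: 4.38
tool_pos: [0.6727, -0.0509, 0.0867]
tool_rot: [-3.14, -0.0, 1.57]
contact_force: [-0.2, 0.1, 0.4]
opening: 0.0917
grip_force: 0.0
```

>>> step_arm --commands '[{"translation": [0,0,0],"roll": 0},{"translation": [0,0,0],"roll": 0},{"translation": [0,0,0],"roll": 0},{"translation": [0,0,0],"roll": 0},{"translation": [0,0,0],"roll": 0},{"translation": [0,0,0],"roll": 0},{"translation": [0,0,0],"roll": 0},{"translation": [0,0,0],"roll": 0}]' --fingers 0 --grip_force 25

```text
time: 5.05
tool_pos: [0.673, -0.051, 0.0872]
tool_rot: [3.142, -0.0, 1.57]
contact_force: [-1.1, -0.3, 0.6]
opening: 0.0428
grip_force: 0.0
```

>>> step_arm --commands '[{"translation": [0,0,0],"roll": 0},{"translation": [0,0,0],"roll": 0},{"translation": [0,0,0],"roll": 0},{"translation": [0,0,0],"roll": 0},{"translation": [0,0,0],"roll": 0},{"translation": [0,0,0],"roll": 0},{"translation": [0,0,0],"roll": 0}]'

```text
time: 5.63
tool_pos: [0.673, -0.051, 0.0871]
tool_rot: [3.142, -0.0, 1.57]
contact_force: [-0.8, 0.3, 0.2]
opening: 0.0007
grip_force: 0.0
```

Run:
```python
from h import *
w=read_camera("wrist");a=read_camera("scene");b=read_camera("top")
o=np.zeros((560,800,3),np.uint8)
o[:300,:400]=cv2.resize(w,(400,300))
o[:300,400:]=cv2.resize(a[130:250,200:360],(400,300),interpolation=2)
o[300:,:400]=cv2.resize(b[120:250,190:390],(400,260),interpolation=2)
save("c3",o)
P=[[.673,-.052,.106]]
print(proj("scene",P),proj("top",P),proj("wrist",P))
```

```text
[[251.20474735 156.35068351]] [[296.44723696 151.95853131]] [[256.64083514 225.39966311]]
```

View pics/c3.png

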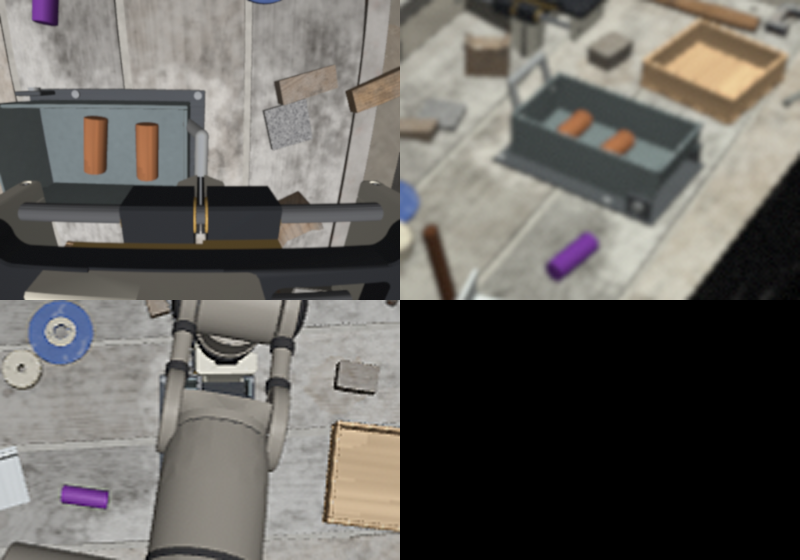

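The grip closed on nothing, so I'll zoom in with the projected TCP and grasp point drawn on.

Run:
```python
from h import *
w=read_camera("wrist");a=read_camera("scene")
o=np.zeros((500,800,3),np.uint8)
P=np.array(observe()["tool_pos"]);pts=[P,P+[0,0,.019]]
def crop(img,c,x0,y0,n,m):
    i=cv2.resize(img[y0:y0+n,x0:x0+n],(m,m),interpolation=2)
    for p,col in zip(proj(c,pts),[(255,0,0),(0,255,0)]):
        q=((p-[x0,y0])*m/n).astype(int);print(c,p);cv2.drawMarker(i,tuple(int(v) for v in q),col,0,12,1)
    return i
o[:400,:400]=crop(w,"wrist",200,150,120,400)
o[:400,400:]=crop(a,"scene",215,110,80,400)
save("c4",o)
```

```text
wrist [256.61593041 214.48881016]
wrist [256.61479429 224.19041907]
scene [250.95833949 161.3870024 ]
scene [251.04845803 156.4658478 ]
```

View pics/c4.png

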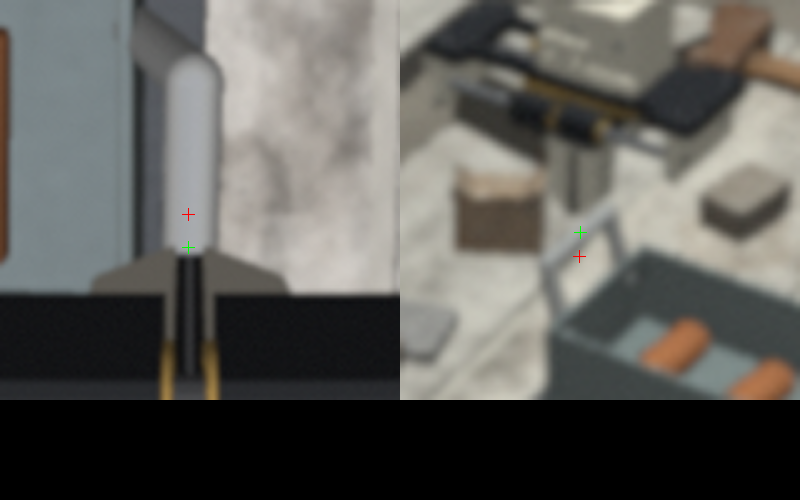

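The fingertips seem to end at or above the bar, so I'll probe gently downward with the fingers closed.

>>> step_arm --commands '[{"translation": [0,0,1],"roll": 0},{"translation": [0,0,1],"roll": 0},{"translation": [0,0,1],"roll": 0},{"translation": [0,0,0],"roll": 0}]'

```text
time: 6.22
tool_pos: [0.6728, -0.051, 0.0838]
tool_rot: [-3.141, -0.0, 1.57]
contact_force: [-0.2, -0.1, 0.2]
opening: 0.0006
grip_force: 0.0
```

>>> step_arm --commands '[{"translation": [0,0,1.5],"roll": 0},{"translation": [0,0,1.5],"roll": 0},{"translation": [0,0,1.5],"roll": 0},{"translation": [0,0,1.5],"roll": 0},{"translation": [0,0,0],"roll": 0}]'

```text
time: 6.63
tool_pos: [0.6728, -0.051, 0.0776]
tool_rot: [-3.141, -0.0, 1.57]
contact_force: [0.0, 0.7, 0.3]
opening: 0.0003
grip_force: 0.0
```

>>> step_arm --commands '[{"translation": [0,0,1.5],"roll": 0},{"translation": [0,0,1.5],"roll": 0},{"translation": [0,0,1.5],"roll": 0},{"translation": [0,0,1.5],"roll": 0},{"translation": [0,0,1.5],"roll": 0},{"translation": [0,0,0],"roll": 0}]'

```text
time: 7.13
tool_pos: [0.6731, -0.051, 0.0724]
tool_rot: [3.14, 0.0, 1.57]
contact_force: [-2.9, 1.0, 10.7]
opening: 0.0007
grip_force: 4.7
```

Run:
```python
from h import *
w=read_camera("wrist");a=read_camera("scene");print(np.round(observe()["tool_pos"],4))
o=np.zeros((400,800,3),np.uint8)
P=np.array(observe()["tool_pos"]);pts=[P,P+[0,0,.019]]
def crop(img,c,x0,y0,n,m):
    i=cv2.resize(img[y0:y0+n,x0:x0+n],(m,m),interpolation=2)
    for p,col in zip(proj(c,pts),[(255,0,0),(0,255,0)]):
        q=((p-[x0,y0])*m/n).astype(int);cv2.drawMarker(i,tuple(int(v) for v in q),col,0,12,1)
    return i
o[:400,:400]=crop(w,"wrist",180,120,150,400)
o[:400,400:]=crop(a,"scene",215,110,80,400)
save("c5",o)
```

```text
[ 0.6732 -0.051   0.0724]
```

View pics/c5.png

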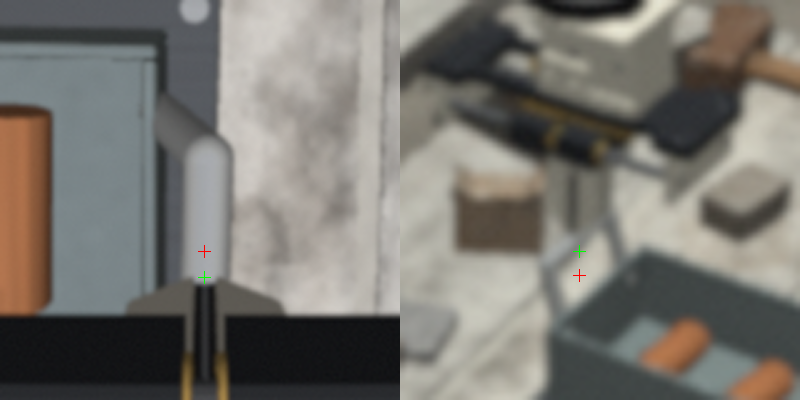

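The probe touched the bar top at TCP z=0.0725. Both views agree that the closed fingertips sit well above the nominal TCP, so I'll regrasp about 25 mm lower.

>>> step_arm --commands '[{"translation": [0,0,-25],"roll": 0},{"translation": [0,0,0],"roll": 0},{"translation": [0,0,0],"roll": 0},{"translation": [0,0,0],"roll": 0},{"translation": [0,0,0],"roll": 0},{"translation": [0,0,0],"roll": 0},{"translation": [0,0,0],"roll": 0},{"translation": [0,0,0],"roll": 0},{"translation": [0,0,0],"roll": 0},{"translation": [0,0,0],"roll": 0},{"translation": [0,0,15],"roll": 0},{"translation": [0,0,15],"roll": 0},{"translation": [0,0,10],"roll": 0},{"translation": [0,0,6],"roll": 0},{"translation": [0,0,0],"roll": 0}]' --fingers 0.7

```text
time: 8.48
tool_pos: [0.6721, -0.0508, 0.0479]
tool_rot: [-3.139, -0.001, 1.57]
contact_force: [-0.2, 0.1, -0.1]
opening: 0.0642
grip_force: 0.0
```

>>> step_arm --commands '[{"translation": [0,0,0],"roll": 0},{"translation": [0,0,0],"roll": 0},{"translation": [0,0,0],"roll": 0},{"translation": [0,0,0],"roll": 0},{"translation": [0,0,0],"roll": 0},{"translation": [0,0,0],"roll": 0},{"translation": [0,0,0],"roll": 0},{"translation": [0,0,0],"roll": 0},{"translation": [0,0,0],"roll": 0},{"translation": [0,0,0],"roll": 0}]' --fingers 0

```text
time: 9.32
tool_pos: [0.6731, -0.051, 0.0497]
tool_rot: [3.141, -0.0, 1.57]
contact_force: [0.3, -0.1, -0.1]
opening: 0.011
grip_force: 25.0
```

Gripped: 25 N at an 11 mm opening. Now I'll lift along the hinge arc.

>>> step_arm --commands '[{"translation": [0,-2.4,-5.2],"roll": 0},{"translation": [0,-2.5,-5.1],"roll": 0},{"translation": [0,-2.7,-5],"roll": 0},{"translation": [0,-2.7,-5],"roll": 0},{"translation": [0,-2.9,-4.9],"roll": 0},{"translation": [0,-2.9,-4.8],"roll": 0},{"translation": [0,-3.2,-4.8],"roll": 0},{"translation": [0,-3.2,-4.7],"roll": 0},{"translation": [0,-3.4,-4.6],"roll": 0},{"translation": [0,-3.4,-4.5],"roll": 0},{"translation": [0,-3.6,-4.4],"roll": 0},{"translation": [0,-3.6,-4.4],"roll": 0},{"translation": [0,-3.8,-4.2],"roll": 0},{"translation": [0,-3.9,-4.1],"roll": 0},{"translation": [0,0,0],"roll": 0}]'

```text
time: 10.57
tool_pos: [0.6302, -0.05, 0.1161]
tool_rot: [3.138, -0.001, 1.57]
contact_force: [3.5, 3.6, 1.4]
opening: 0.0109
grip_force: 25.0
```

>>> step_arm --commands '[{"translation": [0,-4,-4],"roll": 0},{"translation": [0,-4,-4],"roll": 0},{"translation": [0,-1.2,-1.2],"roll": 0},{"translation": [0,0,0],"roll": 0}]'

```text
time: 10.9
tool_pos: [0.6214, -0.0498, 0.1252]
tool_rot: [3.137, -0.002, 1.57]
contact_force: [5.2, 4.1, -1.2]
opening: 0.011
grip_force: 25.0
```

>>> step_arm --commands '[{"translation": [0,-1.5,-1.4],"roll": 0},{"translation": [0,-1.5,-1.4],"roll": 0},{"translation": [0,0,0],"roll": 0}]'

```text
time: 11.15
tool_pos: [0.6211, -0.0499, 0.126]
tool_rot: [3.132, -0.002, 1.57]
contact_force: [21.2, 3.2, -16.9]
opening: 0.0111
grip_force: 25.0
```

Run:
```python
from h import *
w=read_camera("wrist");a=read_camera("scene")
o=np.zeros((400,800,3),np.uint8)
o[:300,:400]=cv2.resize(w,(400,300))
o[:,400:]=cv2.resize(a[120:240,230:350],(400,400),interpolation=2)
save("c6",o)
for c in("wrist","scene"): print([(np.round(d["at"],3).tolist(),round(d["confidence"],2)) for d in search_frame(c,"roller_1")])
```

```text
[([0.499, -0.034, 0.054], 0.66), ([0.499, 0.122, 0.028], 0.65), ([0.476, -0.021, 0.05], 0.63)]
[([0.491, 0.152, 0.023], 0.67), ([0.488, 0.403, 0.026], 0.56), ([0.458, -0.04, 0.045], 0.43), ([0.49, -0.052, 0.06], 0.39)]
```

View pics/c6.png

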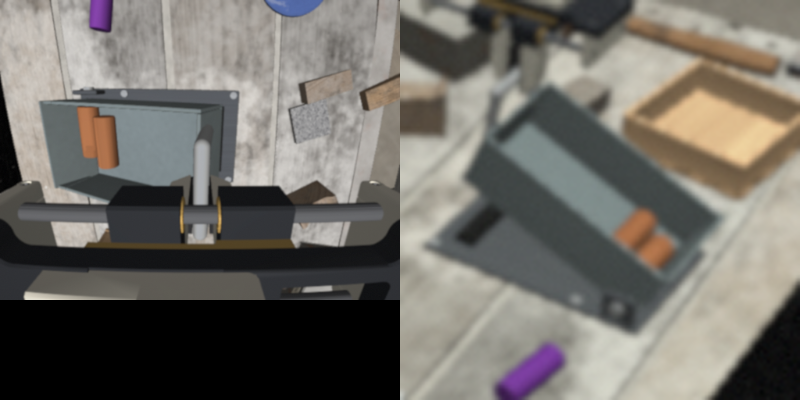

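The stop is reached: the force jumped to about 27 N. Both rollers lie at the low end, at about (90,135) px in the left view. I'll release, go up, and head for the scoop.

>>> step_arm --commands '[{"translation": [0,1.2,1.2],"roll": 0},{"translation": [0,0,0],"roll": 0}]'

```text
time: 11.52
tool_pos: [0.621, -0.0499, 0.1259]
tool_rot: [3.135, -0.002, 1.57]
contact_force: [12.5, 4.4, -7.5]
opening: 0.0111
grip_force: 25.0
```

>>> step_arm --commands '[{"translation": [0,0,0],"roll": 0},{"translation": [0,0,0],"roll": 0},{"translation": [0,0,0],"roll": 0},{"translation": [0,0,0],"roll": 0},{"translation": [0,0,0],"roll": 0},{"translation": [0,0,0],"roll": 0},{"translation": [0,0,-25],"roll": 0},{"translation": [0,0,-30],"roll": 0},{"translation": [0,0,-30],"roll": 0},{"translation": [0,0,-30],"roll": 0}]' --fingers 0.7

```text
time: 12.35
tool_pos: [0.6174, -0.0509, 0.2424]
tool_rot: [-3.141, -0.0, 1.57]
contact_force: [0.7, -1.2, -0.2]
opening: 0.0645
grip_force: 0.0
```

Run:
```python
from h import *
p=ray("top",[(190.5,224),(176.7+8.5,198.3)],0);print("lip mid, wall base(approx)",np.round(p,3).tolist())
w=ray("top",[(171,198.3),(198.7,195)],.04);print("wall top",np.round(w,3).tolist())
print("grip top",np.round(ray("top",[(175,184.5)],.128),3))
l=ray("top",[(176.7,228.3),(204.3,220)],.0);print("lip",np.round(l,3).tolist())
s=observe();print(s["tool_pos"],s["contact_force"])
```

```text
lip mid, wall base(approx) [[0.48, 0.264, 0.0], [0.558, 0.28, 0.0]]
wall top [[0.554, 0.316, 0.04], [0.563, 0.234, 0.04]]
grip top [[0.583 0.288 0.128]]
lip [[0.467, 0.306, 0.0], [0.491, 0.223, 0.0]]
[ 0.61739469 -0.05094536  0.24244322] [ 0.65666024 -1.2345982  -0.21243329]
```

>>> step_arm --commands '[{"translation": [37,-4,-4],"roll": 0},{"translation": [37,-4,-4],"roll": 0},{"translation": [37,-4,-4],"roll": 0},{"translation": [37,-4,-4],"roll": 0},{"translation": [37,-4,-4],"roll": 0},{"translation": [37,-4,-4],"roll": 0},{"translation": [37,-4,-4],"roll": 0},{"translation": [37,-4,-4],"roll": 0},{"translation": [37,-4,-4],"roll": 0},{"translation": [0,0,0],"roll": -0.118},{"translation": [0,0,0],"roll": -0.118},{"translation": [0,0,0],"roll": -0.118},{"translation": [0,0,0],"roll": -0.118},{"translation": [0,0,0],"roll": -0.118},{"translation": [0,0,0],"roll": -0.118},{"translation": [0,0,0],"roll": -0.118},{"translation": [0,0,0],"roll": -0.118},{"translation": [0,0,0],"roll": -0.118},{"translation": [0,0,0],"roll": -0.118},{"translation": [0,0,0],"roll": -0.118}]'

```text
time: 14.02
tool_pos: [0.582, 0.2819, 0.2772]
tool_rot: [-3.142, -0.0, 2.874]
contact_force: [-0.6, -0.3, 0.6]
opening: 0.0638
grip_force: 0.0
```

>>> step_arm --commands '[{"translation": [0,0,0],"roll": -0.118},{"translation": [0,0,0],"roll": -0.118},{"translation": [0,0,0],"roll": -0.118},{"translation": [0,0,0],"roll": -0.118},{"translation": [0,0,0],"roll": 0}]'

```text
time: 14.43
tool_pos: [0.5821, 0.2819, 0.2772]
tool_rot: [-3.142, -0.0, -2.939]
contact_force: [-0.1, 0.7, 0.0]
opening: 0.0641
grip_force: 0.0
```

Run:
```python
from h import *
import json
print(observe()["tool_pos"],observe()["tool_rot"])
w=read_camera("wrist");cal=get_calibration("wrist");save("w2",w)
json.dump({k:np.array(v).tolist() for k,v in cal.items()},open("w2.json","w"))
print(np.round(cal["world_from_camera"],3).tolist())
for n in("scoop","scoop_grip"): print(n,[(np.round(d["at"],3).tolist(),round(d["confidence"],2)) for d in search_frame("wrist",n)])
```

```text
[0.58205573 0.28194469 0.2771817 ] [-3.14159188e+00 -2.17640755e-05 -2.93933722e+00]
[[-0.194, -0.939, -0.285, 0.504], [0.981, -0.186, -0.057, 0.265], [0.0, -0.291, 0.957, 0.476], [0.0, 0.0, 0.0, 1.0]]
scoop [([0.528, 0.278, 0.002], 0.82)]
scoop_grip [([0.527, 0.283, 0.001], 0.66)]
```

View pics/w2.png

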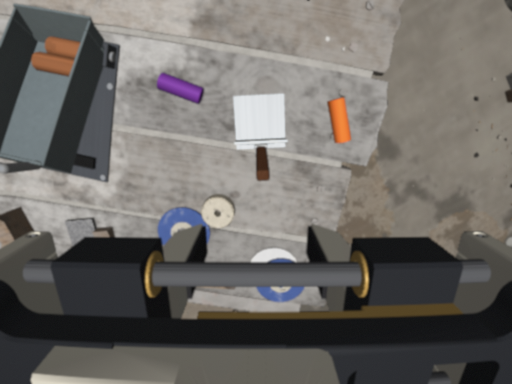

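The scoop is at about (260,120) px: lip from (234,97) to (284,94), grip top at about (262,176). The bin is still tipped with both rollers at its low end.

Run:
```python
from h import *
import json
cal=json.load(open("w2.json"))
l=ray("",[(234,97),(284,94)],.002,cal);print("lip",np.round(l,4).tolist())
g=ray("",[(262.5,176)],.128,cal)[0];b=ray("",[(262,149)],.04,cal)[0];print("griptop",g,"wall mid top",b)
m=l.mean(0);
import math
d=l[0]-l[1];print("yaw lip",math.atan2(-d[0],d[1]),math.atan2(d[1],d[0]))
v=g-m;print("yaw to grip",math.atan2(v[1],v[0]),np.hypot(*v[:2]), "expect .109")
v=b-m;print("yaw to wall",math.atan2(v[1],v[0]),np.hypot(*v[:2]), "expect .072")
```

```text
lip [[0.4893, 0.2247, 0.002], [0.4685, 0.3049, 0.002]]
griptop [0.58331166 0.28925968 0.128     ] wall mid top [0.55999811 0.28565048 0.04      ]
yaw lip -2.8883310912985745 -1.3175347645036777
yaw to grip 0.2299447251031079 0.10722905112206862 expect .109
yaw to wall 0.2514391578896362 0.08372586007092274 expect .072
```

>>> step_arm --commands '[{"translation": [1.5,7.5,0],"roll": -0.035},{"translation": [0,0,36],"roll": 0},{"translation": [0,0,36],"roll": 0},{"translation": [0,0,36],"roll": 0},{"translation": [0,0,36],"roll": 0},{"translation": [0,0,36],"roll": 0},{"translation": [0,0,30],"roll": 0},{"translation": [0,0,20],"roll": 0},{"translation": [0,0,0],"roll": 0}]'

```text
time: 15.33
tool_pos: [0.5757, 0.2885, 0.0419]
tool_rot: [-3.141, -0.009, -2.908]
contact_force: [-0.5, -0.3, -0.4]
opening: 0.0645
grip_force: 0.0
```

>>> step_arm --commands '[{"translation": [0,0,0],"roll": 0},{"translation": [0,0,0],"roll": 0},{"translation": [0,0,0],"roll": 0},{"translation": [0,0,0],"roll": 0},{"translation": [0,0,0],"roll": 0},{"translation": [0,0,0],"roll": 0},{"translation": [0,0,0],"roll": 0},{"translation": [0,0,0],"roll": 0},{"translation": [0,0,0],"roll": 0}]' --fingers 0 --grip_force 4

```text
time: 16.08
tool_pos: [0.5793, 0.2891, 0.0474]
tool_rot: [-3.142, 0.0, -2.908]
contact_force: [0.7, -0.0, 1.8]
opening: 0.0181
grip_force: 4.0
```

>>> step_arm --commands '[{"translation": [0,0,-10],"roll": 0},{"translation": [0,0,-20],"roll": 0},{"translation": [0,0,-30],"roll": 0},{"translation": [0,0,0],"roll": 0},{"translation": [0,0,0],"roll": 0}]'

```text
time: 16.5
tool_pos: [0.5803, 0.2896, 0.1095]
tool_rot: [3.141, 0.004, -2.908]
contact_force: [-0.1, -0.3, -1.3]
opening: 0.018
grip_force: 4.0
```

```bash
cat >> h.py <<'E'
def scoop_pts(th,yaw,G):
    """lip ends(top side), wall top ends for lip-down tilt th, pivot G (scoop_grip) world"""
    L=np.array([[-36,-42,2],[-36,42,2],[36,-42,40],[36,42,40]],float)-[68,0,103]
    c,s=np.cos(th),np.sin(th)   # lip down: rotation about -y taking -x to -z
    x=L[:,0]*c-L[:,2]*s; z=L[:,0]*s+L[:,2]*c
    cy,sy=np.cos(yaw),np.sin(yaw)
    return np.c_[cy*x-sy*L[:,1],sy*x+cy*L[:,1],z]/1000+G
def tilt(off=.056,yaw0=None,show=True):
    s=observe();w=read_camera("wrist");cal=get_calibration("wrist")
    G=np.array(s["tool_pos"])+[0,0,off];yaw=s["tool_rot"][2]+np.pi
    hsv=cv2.cvtColor(w,cv2.COLOR_RGB2HSV)
    best=[]
    m=((hsv[...,2]>195)&(hsv[...,1]<40)).astype(np.uint8)
    m[:, :180]=0;m[:,340:]=0;m[235:]=0
    n,lab,st,cen=cv2.connectedComponentsWithStats(m)
    cc=[(st[i].tolist(),np.round(cen[i],1).tolist()) for i in range(1,n) if st[i][4]>150]
    tab={round(t,2):np.round(proj("wrist",scoop_pts(t,yaw,G),cal)).astype(int).tolist() for t in np.arange(-.3,1.0,.1)}
    return s,w,cc,tab
E
python3 - <<'E'
from h import *
s,w,cc,tab=tilt();save("w3",w)
print({k:np.round(s[k],3).tolist() for k in("tool_pos","contact_force","torque","opening","grip_force")})
for c in cc:print(c)
for t in tab.items():print(t)
print(w[60:240:6,262].tolist())
E
```

```text
{'tool_pos': [0.58, 0.29, 0.109], 'contact_force': [-0.075, -0.269, -1.343], 'torque': [0.058, -0.009, -0.019], 'opening': 0.018, 'grip_force': 4.0}
([209, 90, 96, 82, 7675], [256.5, 130.1])
([203, 179, 108, 10, 831], [256.4, 182.8])
(np.float64(-0.3), [[197, 39], [319, 39], [199, 157], [317, 157]])
(np.float64(-0.2), [[201, 54], [315, 54], [201, 163], [315, 163]])
(np.float64(-0.1), [[205, 68], [311, 68], [202, 170], [314, 170]])
(np.float64(0.0), [[208, 82], [308, 82], [204, 177], [313, 177]])
(np.float64(0.1), [[210, 96], [305, 96], [205, 184], [311, 184]])
(np.float64(0.2), [[212, 110], [303, 110], [206, 191], [310, 191]])
(np.float64(0.3), [[214, 123], [301, 123], [206, 199], [309, 199]])
(np.float64(0.4), [[215, 136], [300, 136], [207, 207], [309, 206]])
(np.float64(0.5), [[217, 149], [299, 149], [208, 214], [308, 214]])
(np.float64(0.6), [[218, 162], [297, 162], [208, 222], [308, 222]])
(np.float64(0.7), [[219, 175], [297, 175], [208, 231], [308, 231]])
(np.float64(0.8), [[219, 188], [296, 188], [208, 239], [308, 239]])
(np.float64(0.9), [[220, 201], [295, 200], [208, 247], [308, 247]])
[[140, 136, 132], [149, 144, 140], [149, 145, 140], [149, 145, 141], [147, 144, 140], [207, 210, 213], [219, 222, 224], [219, 222, 224], [219, 222, 224], [220, 223, 225], [220, 223, 225], [220, 223, 225], [220, 224, 226], [220, 223, 225], [220, 224, 226], [221, 224, 226], [221, 224, 226], [221, 224, 226], [221, 224, 226], [88, 89, 88], [222, 224, 226], [173, 175, 174], [53, 33, 22], [54, 35, 23], [54, 34, 23], [54, 34, 23], [54, 34, 23], [53, 33, 22], [52, 34, 22], [53, 33, 23]]
```

The pan shows clearly as a white mask, and it held within about 0.05 rad of level at 4 N. I want about 0.4 rad lip-down before entering the bin. I'll use inertia: short jerks in the lip direction with a light grip.

>>> step_arm --commands '[{"translation": [0,0,-40],"roll": 0},{"translation": [0,0,-35],"roll": 0},{"translation": [0,0,0],"roll": 0},{"translation": [41,0,0],"roll": 0},{"translation": [0,0,0],"roll": 0},{"translation": [0,0,0],"roll": 0}]' --grip_force 3

```text
time: 17.05
tool_pos: [0.5358, 0.2788, 0.1797]
tool_rot: [-3.141, -0.007, -2.908]
contact_force: [-0.5, 0.1, -1.3]
opening: 0.0179
grip_force: 3.0
```

```bash
cat >> h.py <<'E'
def rep():
    s,w,cc,tab=tilt();print({k:np.round(s[k],3).tolist() for k in("time","tool_pos","tool_rot","contact_force","torque","opening","grip_force")})
    for c in cc:print(c)
    for t in (0.0,.2,.4,.6): print(t,tab[t])
    return w
E
python3 -c "
from h import *
save('w4',rep())"
```

```text
{'time': 17.05, 'tool_pos': [0.536, 0.279, 0.18], 'tool_rot': [-3.141, -0.007, -2.908], 'contact_force': [-0.47, 0.137, -1.34], 'torque': [0.049, 0.12, 0.05], 'opening': 0.018, 'grip_force': 3.0}
([214, 121, 86, 72, 6156], [256.6, 156.5])
([207, 194, 100, 16, 1133], [256.3, 200.7])
0.0 [[208, 78], [307, 78], [204, 171], [312, 171]]
0.2 [[212, 106], [303, 106], [206, 186], [309, 186]]
0.4 [[216, 132], [299, 132], [207, 201], [308, 201]]
0.6 [[218, 158], [297, 158], [208, 217], [307, 217]]
```

One jerk brought it to about 0.31 rad. One smaller jerk should finish it.

>>> step_arm --commands '[{"translation": [0,0,0],"roll": 0},{"translation": [30,0,0],"roll": 0},{"translation": [0,0,0],"roll": 0},{"translation": [0,0,0],"roll": 0},{"translation": [0,0,0],"roll": 0}]'

```text
time: 17.52
tool_pos: [0.5115, 0.2731, 0.1827]
tool_rot: [3.141, 0.002, -2.908]
contact_force: [-0.2, 0.6, -0.9]
opening: 0.0179
grip_force: 3.0
```

```bash
python3 -c "
from h import *
save('w5',rep())"
```

```text
{'time': 17.517, 'tool_pos': [0.512, 0.273, 0.183], 'tool_rot': [3.141, 0.002, -2.908], 'contact_force': [-0.231, 0.599, -0.925], 'torque': [0.089, 0.035, 0.03], 'opening': 0.018, 'grip_force': 3.0}
([215, 134, 84, 66, 5446], [256.5, 166.7])
([208, 202, 98, 18, 1231], [256.5, 209.6])
0.0 [[208, 81], [308, 81], [204, 175], [312, 175]]
0.2 [[212, 108], [303, 108], [206, 189], [310, 189]]
0.4 [[215, 135], [300, 135], [207, 204], [308, 204]]
0.6 [[218, 161], [297, 160], [208, 220], [307, 220]]
```

>>> step_arm --commands '[{"translation": [22,0,0],"roll": 0},{"translation": [0,0,0],"roll": 0},{"translation": [0,0,0],"roll": 0}]'

```text
time: 17.82
tool_pos: [0.4893, 0.2679, 0.1825]
tool_rot: [3.141, 0.001, -2.908]
contact_force: [0.3, -0.5, -0.8]
opening: 0.018
grip_force: 3.0
```

>>> step_arm --commands '[{"translation": [0,0,0],"roll": 0},{"translation": [0,0,0],"roll": 0},{"translation": [0,0,0],"roll": 0}]' --grip_force 40

```text
time: 18.07
tool_pos: [0.4895, 0.2678, 0.1821]
tool_rot: [3.141, 0.001, -2.909]
contact_force: [-0.0, 0.0, -0.7]
opening: 0.0176
grip_force: 40.0
```

```bash
python3 -c "
from h import *
save('w6',rep())"
```

```text
{'time': 18.067, 'tool_pos': [0.49, 0.268, 0.182], 'tool_rot': [3.141, 0.001, -2.909], 'contact_force': [-0.014, 0.012, -0.676], 'torque': [0.073, 0.054, 0.032], 'opening': 0.018, 'grip_force': 40.0}
([215, 133, 84, 67, 5504], [256.5, 166.1])
([208, 201, 98, 18, 1238], [256.4, 208.6])
0.0 [[208, 81], [308, 81], [204, 175], [312, 175]]
0.2 [[212, 109], [303, 109], [206, 189], [310, 189]]
0.4 [[215, 135], [299, 135], [207, 205], [308, 205]]
0.6 [[218, 161], [297, 161], [208, 221], [307, 221]]
```

>>> step_arm --commands '[{"translation": [0,0,0],"roll": 0},{"translation": [0,0,0],"roll": 0},{"translation": [0,0,0],"roll": 0},{"translation": [32,0,0],"roll": 0},{"translation": [0,0,0],"roll": 0},{"translation": [0,0,0],"roll": 0}]' --grip_force 3

```text
time: 18.62
tool_pos: [0.4565, 0.2601, 0.1822]
tool_rot: [3.142, -0.001, -2.908]
contact_force: [1.5, 0.8, -0.5]
opening: 0.018
grip_force: 3.0
```

>>> step_arm --commands '[{"translation": [0,0,0],"roll": 0},{"translation": [0,0,0],"roll": 0},{"translation": [0,0,0],"roll": 0}]' --grip_force 40

```text
time: 18.87
tool_pos: [0.4584, 0.2605, 0.1823]
tool_rot: [3.141, 0.001, -2.909]
contact_force: [0.4, 0.3, -1.9]
opening: 0.0179
grip_force: 40.0
```

```bash
python3 -c "
from h import *
save('w7',rep())"
```

```text
{'time': 18.867, 'tool_pos': [0.458, 0.26, 0.182], 'tool_rot': [3.141, 0.001, -2.909], 'contact_force': [0.445, 0.261, -1.859], 'torque': [0.065, 0.025, 0.023], 'opening': 0.018, 'grip_force': 40.0}
([215, 129, 84, 67, 5506], [256.5, 162.1])
([208, 198, 98, 17, 1155], [256.4, 205.2])
0.0 [[208, 81], [308, 81], [204, 175], [312, 175]]
0.2 [[212, 109], [303, 109], [206, 189], [310, 189]]
0.4 [[215, 135], [299, 135], [207, 205], [308, 205]]
0.6 [[218, 161], [297, 161], [208, 221], [307, 221]]
```

```bash
cat > fit.py <<'E'
from h import *
# model in tool frame: take camera pose relative to tool from current observation
def model(th,off,dx=0,s=None,cal=None):
    s=s or observe();cal=cal or get_calibration("wrist")
    G=np.array(s["tool_pos"])+[0,0,off];yaw=s["tool_rot"][2]+np.pi
    L=np.array([[-36,-42,2],[-36,42,2],[36,0,2],[36,0,40],[38,0,40],[52,0,2]],float)-[68,0,103]
    c,sn=np.cos(th),np.sin(th)
    x=L[:,0]*c-L[:,2]*sn+dx;z=L[:,0]*sn+L[:,2]*c;y=L[:,1]
    cy,sy=np.cos(yaw),np.sin(yaw)
    return proj("wrist",np.c_[cy*x-sy*y,sy*x+cy*y,z]/1000+G,cal)
if __name__=="__main__":
    for off in(.036,.046,.056,.066):
        for th in(0,.2,.4):
            p=model(th,off);print(off,th,"lip",p[0].round(),p[1].round(),"base,top,topb,heel",p[2:,1].round())
    for n in("w3","w7"):
        w=cv2.imread("pics/%s.png"%n)
        print(n,w[84:225,256,0].tolist());print(w[84:225,225,0].tolist())
E
python3 fit.py
```

```text
0.036 0 lip [212.  83.] [304.  83.] base,top,topb,heel [161. 169. 172. 177.]
0.036 0.2 lip [215. 109.] [300. 109.] base,top,topb,heel [181. 183. 185. 196.]
0.036 0.4 lip [218. 133.] [297. 133.] base,top,topb,heel [200. 197. 199. 216.]
0.046 0 lip [210.  82.] [305.  82.] base,top,topb,heel [163. 172. 174. 180.]
0.046 0.2 lip [214. 109.] [301. 109.] base,top,topb,heel [183. 186. 188. 199.]
0.046 0.4 lip [217. 134.] [298. 134.] base,top,topb,heel [204. 201. 203. 219.]
0.056 0 lip [208.  81.] [308.  81.] base,top,topb,heel [165. 175. 177. 182.]
0.056 0.2 lip [212. 108.] [303. 108.] base,top,topb,heel [186. 189. 192. 203.]
0.056 0.4 lip [215. 135.] [299. 135.] base,top,topb,heel [207. 204. 207. 223.]
0.066 0 lip [206.  80.] [310.  80.] base,top,topb,heel [167. 178. 180. 185.]
0.066 0.2 lip [211. 108.] [305. 108.] base,top,topb,heel [189. 193. 195. 206.]
0.066 0.4 lip [214. 136.] [301. 136.] base,top,topb,heel [211. 209. 211. 228.]
w3 [138, 140, 143, 146, 154, 180, 212, 222, 222, 222, 222, 222, 223, 223, 222, 223, 223, 222, 222, 223, 223, 223, 223, 222, 223, 223, 223, 223, 223, 224, 223, 2
[... 1906 characters left out ...]
 136, 134, 133, 133, 133, 137, 138, 137, 134, 130, 126, 122, 121, 121, 122, 123, 122, 124, 127, 130, 130, 130, 129, 128, 127, 126, 127, 129, 131, 133, 133, 136, 138, 141, 143, 144, 143, 142, 141, 143, 149, 159, 169, 187, 211, 222, 222, 222, 222, 223, 223, 223, 223, 223, 223, 223, 223, 223, 223, 223, 223, 223, 223, 224, 224, 224, 224, 224, 224, 224, 224, 224, 225, 224, 224, 224, 225, 224, 224, 225, 225, 225, 225, 225, 225, 225, 225, 225, 225, 225, 226, 226, 225, 226, 225, 226, 226, 226, 226, 225, 226, 226, 226, 226, 226, 226, 226, 226, 226, 224, 211, 186, 194, 219, 224, 222, 214, 212, 222, 225, 226, 226, 225, 226, 225, 226, 226, 226, 225, 211, 168, 122, 103, 108, 119, 129, 134, 139, 144, 145]
```

A fit against the level view gives a pivot offset of 0.046, dx of +6 mm and a current tilt of about 0.30 rad. I'll carry the scoop above the bin, then jerk once more and clamp before decelerating.

>>> step_arm --commands '[{"translation": [0,0,-30],"roll": 0.117},{"translation": [0,0,-30],"roll": 0.117},{"translation": [-15,-15,-8],"roll": 0},{"translation": [-20,-31,-8],"roll": 0},{"translation": [-20,-31,-8],"roll": 0},{"translation": [-20,-31,-8],"roll": 0},{"translation": [-20,-31,-8],"roll": 0},{"translation": [-20,-31,-8],"roll": 0},{"translation": [-20,-31,-8],"roll": 0},{"translation": [-20,-31,-8],"roll": 0},{"translation": [-20,-31,-8],"roll": 0},{"translation": [-20,-31,-8],"roll": 0},{"translation": [-7,-16,-8],"roll": 0},{"translation": [0,0,0],"roll": 0},{"translation": [0,0,0],"roll": 0}]'

```text
time: 20.17
tool_pos: [0.6598, -0.051, 0.3293]
tool_rot: [3.141, -0.0, 3.139]
contact_force: [-0.4, 0.3, -1.5]
opening: 0.0175
grip_force: 40.0
```

>>> step_arm --commands '[{"translation": [0,0,0],"roll": 0},{"translation": [0,0,0],"roll": 0},{"translation": [0,0,0],"roll": 0},{"translation": [41.5,0,0],"roll": 0}]' --grip_force 3

```text
time: 20.5
tool_pos: [0.623, -0.0495, 0.3231]
tool_rot: [3.14, -0.005, -3.141]
contact_force: [0.8, -0.5, -3.6]
opening: 0.0183
grip_force: 3.0
```

>>> step_arm --commands '[{"translation": [20,0,0],"roll": 0},{"translation": [8,0,0],"roll": 0},{"translation": [0,0,0],"roll": 0},{"translation": [0,0,0],"roll": 0}]' --grip_force 40

```text
time: 20.83
tool_pos: [0.5897, -0.0491, 0.331]
tool_rot: [-3.141, 0.002, -3.141]
contact_force: [-0.2, -0.5, -1.9]
opening: 0.0175
grip_force: 40.0
```

```bash
cat >> fit.py <<'E'
from scipy.optimize import least_squares
def meas(name):
    s=observe();w=read_camera("wrist");cal=get_calibration("wrist");save(name,w)
    g=cv2.cvtColor(w,cv2.COLOR_RGB2GRAY).astype(int)
    print({k:np.round(s[k],3).tolist() for k in("time","tool_pos","tool_rot","contact_force","opening","grip_force")})
    m=((g>195)&(w.max(2).astype(int)-w.min(2)<25)).astype(np.uint8);m[:,:185]=0;m[:,330:]=0;m[240:]=0
    n,lab,st,_=cv2.connectedComponentsWithStats(m)
    for i in range(1,n):
        if st[i][4]>150: print("comp x,y,w,h,a",st[i].tolist())
    for th in(-.2,0,.2,.4,.5):
        p=model(th,.046,6,s,cal);print(th,"lip",p[0].round(),p[1].round(),"base,top,topb,heel",p[2:,1].round())
    for c in (212,222,290,300): print(c,g[60:240:3,c].tolist())
E
python3 -c "
from fit import *
meas('w8')"
```

```text
{'time': 20.833, 'tool_pos': [0.59, -0.049, 0.331], 'tool_rot': [-3.141, 0.002, -3.141], 'contact_force': [-0.199, -0.482, -1.854], 'opening': 0.018, 'grip_force': 40.0}
comp x,y,w,h,a [216, 167, 81, 53, 4130]
comp x,y,w,h,a [209, 222, 95, 4, 341]
-0.2 lip [205.  62.] [312.  62.] base,top,topb,heel [149. 166. 168. 166.]
0 lip [210.  89.] [306.  89.] base,top,topb,heel [169. 178. 181. 185.]
0.2 lip [214. 114.] [301. 114.] base,top,topb,heel [188. 192. 194. 205.]
0.4 lip [217. 139.] [298. 139.] base,top,topb,heel [209. 207. 209. 225.]
0.5 lip [218. 152.] [297. 152.] base,top,topb,heel [219. 214. 216. 235.]
212 [167, 156, 158, 165, 170, 172, 177, 178, 182, 179, 179, 174, 186, 183, 182, 186, 173, 180, 179, 182, 177, 176, 179, 185, 184, 185, 179, 169, 149, 162, 172, 163, 165, 162, 165, 155, 146, 141, 164, 182, 180, 153, 147, 153, 178, 165, 156, 179, 181, 172, 172, 173, 184, 168, 207, 201, 156, 173, 135, 87]
222 [146, 142, 146, 145, 100, 106, 106, 99, 102, 107, 110, 112, 115, 112, 120, 117, 110, 110, 110, 114, 110, 105, 94, 88, 85, 79, 72, 71, 73, 69, 65, 61, 53, 51, 48, 112, 218, 218, 219, 218, 219, 219, 219, 219, 219, 219, 218, 218, 218, 218, 217, 217, 217, 203, 207, 203, 140, 93, 93, 75]
290 [85, 84, 84, 83, 83, 83, 80, 84, 92, 92, 98, 99, 103, 105, 106, 102, 101, 102, 103, 103, 103, 104, 104, 105, 103, 103, 104, 104, 104, 104, 104, 105, 104, 104, 93, 133, 215, 214, 215, 214, 215, 215, 216, 216, 216, 217, 217, 218, 219, 219, 219, 220, 220, 207, 206, 203, 137, 93, 93, 76]
300 [167, 143, 179, 184, 175, 95, 90, 91, 91, 94, 105, 122, 172, 177, 165, 161, 159, 142, 136, 153, 156, 150, 151, 153, 161, 150, 156, 158, 161, 173, 148, 153, 173, 169, 151, 158, 169, 164, 178, 179, 161, 158, 169, 179, 173, 155, 147, 156, 156, 143, 143, 149, 154, 145, 207, 202, 157, 163, 122, 79]
```

Tilt is now about 0.6 rad, which is too far, but pressing the lip on the sloped floor will bring it back to flush. I'll descend upslope of the rollers.

>>> step_arm --commands '[{"translation": [25,-1,0],"roll": 0},{"translation": [25,-1,0],"roll": 0},{"translation": [0,0,15],"roll": 0},{"translation": [0,0,35],"roll": 0},{"translation": [0,0,35],"roll": 0},{"translation": [0,0,35],"roll": 0},{"translation": [0,0,30],"roll": 0},{"translation": [0,0,14],"roll": 0},{"translation": [0,0,0],"roll": 0},{"translation": [0,0,0],"roll": 0}]'

```text
time: 21.72
tool_pos: [0.5403, -0.0517, 0.1658]
tool_rot: [3.141, -0.001, 3.141]
contact_force: [0.9, -0.2, -0.4]
opening: 0.0177
grip_force: 40.0
```

>>> step_arm --commands '[{"translation": [0,0,6],"roll": 0},{"translation": [0,0,6],"roll": 0},{"translation": [0,0,5],"roll": 0},{"translation": [0,0,4],"roll": 0},{"translation": [0,0,0],"roll": 0}]' --grip_force 10

```text
time: 22.13
tool_pos: [0.5394, -0.0517, 0.1444]
tool_rot: [3.141, -0.001, 3.141]
contact_force: [0.0, 0.4, -2.4]
opening: 0.0179
grip_force: 10.0
```

```bash
python3 -c "
from fit import *
meas('w9')"
```

```text
{'time': 22.133, 'tool_pos': [0.539, -0.052, 0.144], 'tool_rot': [3.141, -0.001, 3.141], 'contact_force': [0.016, 0.396, -2.4], 'opening': 0.018, 'grip_force': 10.0}
comp x,y,w,h,a [210, 167, 94, 59, 4639]
-0.2 lip [205.  63.] [311.  63.] base,top,topb,heel [150. 166. 168. 166.]
0 lip [210.  89.] [305.  89.] base,top,topb,heel [169. 178. 181. 185.]
0.2 lip [214. 115.] [301. 115.] base,top,topb,heel [189. 192. 194. 205.]
0.4 lip [217. 140.] [298. 140.] base,top,topb,heel [209. 206. 209. 225.]
0.5 lip [218. 152.] [297. 152.] base,top,topb,heel [219. 214. 216. 235.]
212 [179, 164, 170, 128, 96, 92, 92, 93, 91, 90, 86, 79, 69, 60, 53, 51, 48, 43, 43, 42, 42, 42, 42, 42, 41, 43, 44, 44, 44, 44, 46, 46, 48, 48, 49, 53, 55, 62, 63, 69, 71, 77, 80, 81, 86, 87, 95, 96, 104, 105, 112, 113, 115, 119, 217, 214, 132, 121, 107, 81]
222 [169, 170, 173, 127, 98, 93, 91, 91, 91, 90, 90, 90, 90, 88, 89, 89, 89, 86, 123, 131, 129, 128, 128, 129, 128, 127, 127, 129, 129, 127, 127, 126, 127, 127, 127, 148, 227, 226, 226, 227, 227, 227, 226, 227, 226, 226, 227, 226, 226, 226, 226, 226, 226, 224, 216, 217, 148, 100, 98, 81]
290 [182, 178, 178, 160, 121, 91, 90, 91, 92, 92, 90, 91, 89, 89, 89, 82, 102, 119, 126, 128, 128, 127, 115, 94, 79, 108, 126, 118, 121, 121, 121, 104, 90, 132, 132, 152, 224, 224, 224, 224, 224, 224, 225, 225, 225, 225, 226, 226, 227, 227, 227, 228, 228, 226, 216, 217, 144, 99, 99, 82]
300 [183, 183, 183, 164, 123, 92, 92, 92, 90, 91, 91, 91, 92, 89, 87, 82, 98, 117, 124, 126, 127, 127, 117, 98, 99, 117, 123, 119, 118, 123, 126, 127, 130, 129, 129, 130, 130, 132, 133, 133, 130, 132, 132, 131, 131, 133, 132, 131, 132, 133, 133, 132, 130, 132, 216, 216, 147, 128, 110, 81]
```

>>> step_arm --commands '[{"translation": [0,0,3],"roll": 0},{"translation": [0,0,3],"roll": 0},{"translation": [0,0,3],"roll": 0},{"translation": [0,0,0],"roll": 0}]'

```text
time: 22.52
tool_pos: [0.5395, -0.0518, 0.1356]
tool_rot: [3.141, -0.001, 3.141]
contact_force: [-0.3, 0.2, -1.6]
opening: 0.018
grip_force: 10.0
```

```bash
cat >> fit.py <<'E'
def roll(name):
    w=cv2.cvtColor(cv2.imread("pics/%s.png"%name),cv2.COLOR_BGR2RGB).astype(int)
    m=((w[...,0]-w[...,2]>50)&(w[...,0]>100)).astype(np.uint8);m[235:]=0
    n,lab,st,_=cv2.connectedComponentsWithStats(m)
    for i in range(1,n):
        if st[i][4]>80: print("brown x,y,w,h,a",st[i].tolist())
E
python3 -c "
from fit import *
meas('w10');roll('w10')
w=cv2.imread('pics/w10.png',0);print(w[160,120:400:4].tolist())"
```

```text
{'time': 22.517, 'tool_pos': [0.539, -0.052, 0.136], 'tool_rot': [3.141, -0.001, 3.141], 'contact_force': [-0.349, 0.151, -1.564], 'opening': 0.018, 'grip_force': 10.0}
comp x,y,w,h,a [209, 155, 95, 63, 4836]
-0.2 lip [205.  63.] [311.  63.] base,top,topb,heel [150. 166. 168. 166.]
0 lip [210.  89.] [305.  89.] base,top,topb,heel [169. 179. 181. 185.]
0.2 lip [214. 115.] [301. 115.] base,top,topb,heel [189. 192. 195. 205.]
0.4 lip [217. 140.] [298. 140.] base,top,topb,heel [209. 207. 209. 225.]
0.5 lip [218. 152.] [297. 152.] base,top,topb,heel [219. 214. 216. 235.]
212 [173, 170, 148, 120, 93, 93, 93, 93, 92, 92, 91, 89, 86, 79, 70, 65, 69, 50, 44, 44, 45, 46, 45, 47, 48, 53, 53, 59, 61, 70, 69, 72, 78, 79, 86, 87, 96, 95, 105, 104, 113, 116, 116, 116, 117, 119, 121, 125, 125, 129, 128, 168, 231, 147, 128, 130, 131, 129, 115, 83]
222 [170, 174, 154, 121, 93, 93, 94, 92, 92, 91, 92, 92, 91, 89, 90, 89, 89, 87, 124, 132, 130, 130, 130, 130, 129, 129, 129, 131, 129, 128, 127, 132, 228, 228, 228, 228, 228, 228, 228, 228, 228, 228, 228, 228, 228, 227, 227, 227, 227, 227, 227, 198, 230, 1
[... 341 characters left out ...]
, 134, 104, 91, 92, 92, 92, 91, 92, 91, 91, 89, 88, 82, 101, 119, 126, 128, 128, 127, 120, 102, 79, 106, 124, 120, 120, 119, 117, 118, 119, 131, 131, 131, 132, 133, 133, 134, 134, 133, 132, 134, 132, 132, 134, 134, 133, 133, 133, 170, 231, 152, 131, 131, 131, 129, 110, 81]
brown x,y,w,h,a [0, 92, 103, 141, 10982]
brown x,y,w,h,a [233, 105, 80, 52, 3359]
[146, 162, 168, 165, 178, 187, 186, 179, 190, 192, 188, 181, 182, 181, 185, 184, 181, 187, 196, 193, 132, 43, 45, 83, 133, 227, 228, 229, 232, 228, 231, 229, 227, 230, 227, 230, 229, 228, 225, 226, 229, 226, 229, 228, 152, 131, 131, 131, 114, 46, 48, 48, 123, 143, 148, 143, 140, 141, 147, 139, 139, 137, 141, 150, 148, 144, 138, 138, 135, 140]
```

The lip is down at roller 2's near flank. I'll back off 10 mm, shift 4 mm to centre on the bin, then press to the floor.

>>> step_arm --commands '[{"translation": [-6,2,0],"roll": 0},{"translation": [-6,2,0],"roll": 0},{"translation": [-2,0,3],"roll": 0},{"translation": [-2,0,3],"roll": 0},{"translation": [-2,0,2],"roll": 0},{"translation": [0,0,0],"roll": 0}]'

```text
time: 23.07
tool_pos: [0.558, -0.0478, 0.1277]
tool_rot: [3.142, -0.0, 3.141]
contact_force: [0.3, -0.2, -0.3]
opening: 0.0179
grip_force: 10.0
```

```bash
python3 -c "
from fit import *
meas('w11');roll('w11')"
```

```text
{'time': 23.067, 'tool_pos': [0.558, -0.048, 0.128], 'tool_rot': [3.142, -0.0, 3.141], 'contact_force': [0.313, -0.184, -0.347], 'opening': 0.018, 'grip_force': 9.995}
comp x,y,w,h,a [208, 135, 97, 85, 6319]
-0.2 lip [205.  63.] [311.  63.] base,top,topb,heel [150. 166. 169. 166.]
0 lip [210.  89.] [305.  89.] base,top,topb,heel [169. 179. 181. 185.]
0.2 lip [214. 115.] [301. 115.] base,top,topb,heel [189. 192. 195. 205.]
0.4 lip [217. 140.] [298. 140.] base,top,topb,heel [209. 207. 209. 225.]
0.5 lip [218. 152.] [297. 152.] base,top,topb,heel [219. 214. 217. 235.]
212 [92, 92, 91, 92, 92, 91, 90, 91, 90, 88, 89, 91, 123, 133, 132, 130, 131, 132, 133, 132, 132, 130, 132, 132, 131, 129, 129, 130, 130, 129, 129, 129, 130, 131, 131, 128, 128, 129, 130, 130, 128, 128, 130, 131, 131, 129, 133, 221, 224, 131, 131, 130, 131, 132, 133, 132, 130, 129, 117, 84]
222 [94, 92, 91, 92, 92, 92, 90, 91, 88, 89, 89, 88, 118, 133, 132, 132, 132, 132, 132, 131, 131, 132, 131, 130, 129, 214, 230, 229, 229, 229, 229, 229, 229, 229, 229, 229, 229, 228, 228, 229, 229, 228, 228, 228, 228, 228, 227, 220, 224, 227, 228, 228, 228, 208, 131, 130, 126, 101, 100, 83]
290 [92, 93, 93, 91, 90, 91, 91, 90, 88, 98, 119, 127, 129, 130, 130, 125, 113, 89, 90, 112, 130, 121, 122, 123, 123, 113, 90, 207, 227, 228, 228, 228, 228, 228, 229, 229, 230, 230, 230, 230, 231, 231, 232, 232, 232, 232, 231, 218, 229, 229, 232, 233, 232, 215, 132, 133, 124, 101, 101, 82]
300 [92, 92, 92, 92, 91, 92, 91, 89, 89, 91, 116, 124, 128, 128, 129, 125, 113, 95, 91, 129, 129, 129, 130, 129, 128, 132, 133, 132, 131, 131, 132, 133, 135, 136, 136, 135, 133, 134, 134, 133, 133, 135, 135, 134, 134, 135, 134, 215, 229, 134, 133, 134, 133, 132, 131, 132, 132, 127, 110, 82]
brown x,y,w,h,a [0, 75, 93, 146, 11245]
brown x,y,w,h,a [227, 85, 85, 54, 3731]
```

Near flush now, with the lip at row 135 and roller 2's lower edge at row 139. I'll slide down the slope under the rollers.

>>> step_arm --commands '[{"translation": [0,0,0.5],"roll": 0},{"translation": [6,0,2.8],"roll": 0},{"translation": [6,0,2.6],"roll": 0},{"translation": [6,0,2.6],"roll": 0},{"translation": [6,0,2.6],"roll": 0},{"translation": [6,0,2.6],"roll": 0},{"translation": [0,0,0],"roll": 0}]' --grip_force 15

```text
time: 23.7
tool_pos: [0.5261, -0.0478, 0.114]
tool_rot: [3.141, -0.002, 3.141]
contact_force: [-0.5, -0.9, 0.7]
opening: 0.0177
grip_force: 15.0
```

```bash
python3 -c "
from fit import *
meas('w12');roll('w12')"
```

```text
{'time': 23.7, 'tool_pos': [0.526, -0.048, 0.114], 'tool_rot': [3.141, -0.002, 3.141], 'contact_force': [-0.455, -0.921, 0.749], 'opening': 0.018, 'grip_force': 15.007}
comp x,y,w,h,a [208, 135, 97, 85, 3968]
-0.2 lip [205.  63.] [311.  63.] base,top,topb,heel [149. 166. 168. 166.]
0 lip [210.  89.] [305.  89.] base,top,topb,heel [169. 178. 181. 185.]
0.2 lip [214. 114.] [301. 114.] base,top,topb,heel [189. 192. 194. 205.]
0.4 lip [217. 139.] [298. 139.] base,top,topb,heel [209. 206. 209. 225.]
0.5 lip [218. 152.] [297. 152.] base,top,topb,heel [219. 214. 216. 235.]
212 [170, 170, 175, 173, 178, 182, 169, 131, 100, 95, 94, 93, 93, 92, 93, 92, 91, 91, 90, 90, 88, 89, 106, 133, 133, 130, 130, 131, 132, 132, 131, 130, 131, 132, 132, 129, 128, 128, 130, 130, 130, 128, 128, 130, 131, 130, 126, 225, 216, 129, 130, 128, 129, 130, 131, 131, 132, 130, 114, 84]
222 [176, 169, 172, 164, 170, 182, 169, 134, 101, 96, 94, 95, 94, 92, 92, 93, 93, 91, 90, 89, 90, 90, 96, 133, 133, 222, 229, 229, 229, 229, 230, 229, 229, 229, 229, 229, 229, 229, 228, 228, 228, 228, 228, 228, 228, 228, 219, 224, 221, 228, 228, 228, 228, 183, 132, 132, 127, 101, 101, 82]
290 [179, 187, 184, 186, 182, 182, 185, 148, 124, 94, 92, 92, 92, 93, 93, 92, 90, 90, 90, 93, 100, 119, 128, 131, 131, 130, 124, 114, 90, 82, 109, 125, 128, 130, 127, 127, 118, 106, 176, 230, 230, 231, 231, 230, 231, 231, 230, 221, 225, 231, 232, 233, 233, 201, 134, 134, 127, 101, 101, 83]
300 [187, 181, 182, 187, 187, 187, 184, 153, 128, 94, 93, 93, 92, 93, 94, 93, 92, 91, 90, 88, 95, 117, 125, 129, 129, 128, 123, 116, 93, 116, 126, 128, 130, 126, 130, 129, 131, 132, 132, 132, 131, 132, 134, 134, 136, 136, 136, 222, 221, 133, 133, 133, 135, 135, 135, 134, 136, 133, 113, 84]
brown x,y,w,h,a [0, 107, 91, 128, 10044]
brown x,y,w,h,a [226, 117, 87, 56, 3846]
```

The rollers are riding up on the plate (brown rows 117–173, lip at 135). The corner line is at about row 126, so roughly 7 mm remain.

>>> step_arm --commands '[{"translation": [3,0,1.3],"roll": 0},{"translation": [3,0,1.3],"roll": 0},{"translation": [2,0,0.9],"roll": 0},{"translation": [0,0,0],"roll": 0}]'

```text
time: 24.08
tool_pos: [0.5202, -0.048, 0.1114]
tool_rot: [-3.141, 0.001, 3.141]
contact_force: [-1.8, -0.2, 5.7]
opening: 0.0181
grip_force: 15.0
```

```bash
python3 -c "
from fit import *
meas('w13');roll('w13')"
```

```text
{'time': 24.083, 'tool_pos': [0.52, -0.048, 0.111], 'tool_rot': [-3.141, 0.001, 3.141], 'contact_force': [-1.836, -0.216, 5.733], 'opening': 0.018, 'grip_force': 15.022}
comp x,y,w,h,a [208, 135, 97, 84, 3579]
-0.2 lip [205.  63.] [311.  63.] base,top,topb,heel [150. 166. 168. 166.]
0 lip [210.  89.] [305.  89.] base,top,topb,heel [169. 179. 181. 185.]
0.2 lip [214. 115.] [301. 115.] base,top,topb,heel [189. 192. 195. 205.]
0.4 lip [217. 140.] [298. 140.] base,top,topb,heel [209. 207. 209. 225.]
0.5 lip [218. 152.] [297. 152.] base,top,topb,heel [219. 214. 217. 235.]
212 [167, 167, 170, 172, 174, 173, 180, 181, 175, 134, 110, 94, 94, 93, 92, 92, 92, 92, 92, 90, 90, 90, 89, 89, 113, 132, 133, 130, 130, 132, 132, 131, 131, 130, 130, 131, 131, 129, 127, 128, 129, 128, 129, 128, 128, 128, 128, 225, 215, 128, 129, 131, 131, 129, 128, 129, 131, 131, 116, 83]
222 [181, 169, 173, 170, 169, 164, 174, 182, 175, 137, 114, 95, 93, 94, 94, 92, 91, 92, 93, 91, 90, 89, 90, 89, 113, 221, 229, 229, 229, 229, 229, 229, 228, 228, 228, 228, 227, 228, 228, 228, 228, 228, 228, 228, 228, 228, 219, 224, 221, 228, 228, 228, 229, 182, 131, 132, 128, 101, 100, 82]
290 [173, 173, 184, 185, 186, 185, 180, 182, 186, 168, 131, 96, 92, 92, 92, 93, 93, 91, 90, 90, 90, 86, 95, 117, 126, 129, 130, 130, 125, 117, 94, 74, 101, 120, 124, 129, 129, 129, 123, 109, 158, 230, 230, 231, 231, 231, 221, 223, 222, 231, 232, 232, 232, 186, 132, 135, 126, 100, 101, 83]
300 [179, 177, 186, 179, 186, 187, 187, 187, 182, 170, 132, 97, 92, 94, 93, 93, 92, 93, 91, 90, 89, 85, 89, 114, 123, 129, 129, 129, 125, 118, 97, 116, 126, 127, 127, 130, 128, 128, 131, 132, 132, 131, 132, 131, 132, 133, 135, 224, 218, 133, 134, 134, 134, 133, 135, 135, 134, 133, 112, 83]
brown x,y,w,h,a [0, 113, 90, 122, 9854]
brown x,y,w,h,a [225, 124, 89, 56, 3831]
```

The lip is within about 2 mm of the corner and the rollers are on the plate. Next I rotate the scoop lip-up about its heel, moving the gripper back on an arc with the heel pressed on the floor.

>>> step_arm --commands '[{"translation": [-4.5,0,-0.5],"roll": 0},{"translation": [-5,0,-0.8],"roll": 0},{"translation": [-5,0,-0.8],"roll": 0},{"translation": [0,0,0],"roll": 0}]'

```text
time: 24.47
tool_pos: [0.5351, -0.048, 0.1133]
tool_rot: [-3.141, 0.001, 3.141]
contact_force: [-2.2, -1.6, 6.9]
opening: 0.0177
grip_force: 15.0
```

```bash
python3 -c "
from fit import *
meas('w14');roll('w14')"
```

```text
{'time': 24.467, 'tool_pos': [0.535, -0.048, 0.113], 'tool_rot': [-3.141, 0.001, 3.141], 'contact_force': [-2.225, -1.615, 6.853], 'opening': 0.018, 'grip_force': 15.009}
comp x,y,w,h,a [207, 117, 99, 88, 4205]
-0.2 lip [205.  63.] [311.  63.] base,top,topb,heel [150. 166. 169. 167.]
0 lip [210.  89.] [305.  89.] base,top,topb,heel [169. 179. 181. 186.]
0.2 lip [214. 115.] [301. 115.] base,top,topb,heel [189. 193. 195. 205.]
0.4 lip [217. 140.] [298. 140.] base,top,topb,heel [209. 207. 209. 225.]
0.5 lip [218. 152.] [297. 152.] base,top,topb,heel [219. 215. 217. 235.]
212 [175, 183, 182, 132, 106, 96, 95, 95, 94, 94, 93, 93, 93, 93, 91, 92, 92, 90, 90, 111, 138, 137, 136, 134, 136, 138, 138, 136, 135, 136, 137, 137, 136, 134, 134, 137, 136, 136, 134, 134, 135, 137, 136, 214, 231, 133, 137, 137, 134, 130, 131, 134, 134, 134, 132, 132, 134, 133, 119, 84]
222 [167, 175, 184, 135, 109, 97, 96, 95, 96, 93, 93, 95, 94, 93, 92, 92, 91, 91, 92, 210, 231, 231, 231, 232, 232, 232, 231, 225, 225, 226, 231, 231, 232, 232, 232, 231, 232, 232, 232, 232, 232, 232, 230, 219, 231, 227, 232, 232, 218, 133, 135, 136, 134, 134, 135, 134, 129, 103, 103, 84]
290 [189, 183, 185, 167, 130, 96, 94, 94, 95, 95, 95, 95, 94, 91, 94, 121, 131, 132, 133, 132, 130, 119, 111, 81, 83, 111, 125, 132, 132, 132, 129, 127, 112, 104, 234, 234, 234, 234, 235, 235, 235, 235, 234, 218, 232, 230, 235, 235, 223, 136, 137, 137, 137, 136, 136, 137, 128, 103, 103, 84]
300 [191, 189, 191, 169, 131, 96, 94, 95, 94, 94, 95, 94, 93, 92, 90, 116, 131, 132, 132, 130, 130, 123, 112, 86, 105, 112, 120, 127, 124, 126, 122, 125, 122, 133, 136, 135, 135, 135, 136, 136, 137, 138, 138, 210, 232, 136, 138, 137, 135, 137, 138, 138, 137, 138, 138, 138, 138, 134, 114, 85]
brown x,y,w,h,a [0, 98, 90, 137, 10180]
brown x,y,w,h,a [239, 100, 78, 31, 2130]
brown x,y,w,h,a [225, 130, 76, 30, 2088]
brown x,y,w,h,a [0, 227, 28, 8, 123]
```

It works: tilt is now about 0.2 and the rollers stay on the plate. Continuing.

>>> step_arm --commands '[{"translation": [-5.3,0,-0.6],"roll": 0},{"translation": [-5.3,0,-0.3],"roll": 0},{"translation": [-5.3,0,0],"roll": 0},{"translation": [0,0,0],"roll": 0}]'

```text
time: 24.85
tool_pos: [0.5512, -0.0479, 0.1137]
tool_rot: [-3.142, 0.001, 3.141]
contact_force: [-1.1, -1.3, 3.9]
opening: 0.0181
grip_force: 15.0
```

```bash
python3 -c "
from fit import *
meas('w15');roll('w15')" | grep -v '^2\|^3'
```

```text
{'time': 24.85, 'tool_pos': [0.551, -0.048, 0.114], 'tool_rot': [-3.142, 0.001, 3.141], 'contact_force': [-1.139, -1.298, 3.929], 'opening': 0.018, 'grip_force': 15.004}
comp x,y,w,h,a [212, 97, 88, 77, 3716]
comp x,y,w,h,a [206, 177, 101, 13, 1027]
-0.2 lip [204.  64.] [311.  64.] base,top,topb,heel [150. 167. 169. 167.]
0 lip [210.  90.] [305.  90.] base,top,topb,heel [169. 179. 181. 186.]
0.2 lip [214. 115.] [301. 115.] base,top,topb,heel [189. 193. 195. 205.]
0.4 lip [217. 140.] [298. 140.] base,top,topb,heel [209. 207. 209. 225.]
0.5 lip [218. 152.] [297. 152.] base,top,topb,heel [219. 215. 217. 235.]
brown x,y,w,h,a [238, 72, 83, 32, 2432]
brown x,y,w,h,a [0, 82, 88, 150, 10706]
brown x,y,w,h,a [223, 104, 81, 31, 2368]
```

The front roller (rows 72–104) is now partly past the lip at row 97. I'll clamp and push toward the low wall to get the lip back under it.

>>> step_arm --commands '[{"translation": [0,0,0],"roll": 0},{"translation": [0,0,0],"roll": 0},{"translation": [3,0,0],"roll": 0},{"translation": [4,0,0],"roll": 0},{"translation": [4,0,0],"roll": 0},{"translation": [3,0,0],"roll": 0},{"translation": [0,0,0],"roll": 0}]' --grip_force 40

```text
time: 25.48
tool_pos: [0.5366, -0.0478, 0.1145]
tool_rot: [-3.142, 0.002, 3.14]
contact_force: [2.5, -0.8, -1.5]
opening: 0.0177
grip_force: 40.0
```

```bash
python3 -c "
from fit import *
meas('w16');roll('w16')" | grep -v '^2\|^3'
```

```text
{'time': 25.483, 'tool_pos': [0.537, -0.048, 0.114], 'tool_rot': [-3.142, 0.002, 3.14], 'contact_force': [2.458, -0.778, -1.476], 'opening': 0.018, 'grip_force': 39.995}
comp x,y,w,h,a [213, 99, 87, 76, 2819]
comp x,y,w,h,a [206, 178, 101, 13, 1022]
-0.2 lip [204.  63.] [311.  63.] base,top,topb,heel [150. 166. 169. 166.]
0 lip [210.  89.] [305.  89.] base,top,topb,heel [169. 179. 181. 185.]
0.2 lip [214. 115.] [301. 115.] base,top,topb,heel [189. 192. 195. 205.]
0.4 lip [217. 140.] [298. 140.] base,top,topb,heel [209. 207. 209. 225.]
0.5 lip [218. 152.] [297. 152.] base,top,topb,heel [219. 214. 217. 235.]
brown x,y,w,h,a [239, 87, 82, 32, 2385]
brown x,y,w,h,a [0, 96, 90, 139, 10204]
brown x,y,w,h,a [224, 119, 80, 31, 2266]
brown x,y,w,h,a [0, 225, 30, 9, 134]
```

The front roller's centre is back over the plate. Now I'll lower the heel to the floor and continue the lip-up arc.

>>> step_arm --commands '[{"translation": [2,0,0],"roll": 0},{"translation": [0,0,3],"roll": 0},{"translation": [0,0,3],"roll": 0},{"translation": [0,0,1.5],"roll": 0},{"translation": [-5,0,0.6],"roll": 0},{"translation": [-5,0,0.8],"roll": 0},{"translation": [0,0,0],"roll": 0}]' --grip_force 17

```text
time: 26.12
tool_pos: [0.5447, -0.048, 0.1063]
tool_rot: [-3.141, 0.001, 3.141]
contact_force: [-0.7, -0.5, 12.7]
opening: 0.0177
grip_force: 17.0
```

```bash
python3 -c "
from fit import *
meas('w17');roll('w17')" | grep -v '^2\|^3'
```

```text
{'time': 26.117, 'tool_pos': [0.545, -0.048, 0.106], 'tool_rot': [-3.141, 0.001, 3.141], 'contact_force': [-0.712, -0.521, 12.68], 'opening': 0.018, 'grip_force': 17.008}
comp x,y,w,h,a [212, 93, 89, 78, 2974]
comp x,y,w,h,a [205, 175, 103, 13, 996]
-0.2 lip [205.  63.] [311.  63.] base,top,topb,heel [150. 166. 169. 166.]
0 lip [210.  89.] [305.  89.] base,top,topb,heel [169. 179. 181. 185.]
0.2 lip [214. 115.] [301. 115.] base,top,topb,heel [189. 192. 195. 205.]
0.4 lip [217. 140.] [298. 140.] base,top,topb,heel [209. 207. 209. 225.]
0.5 lip [218. 152.] [297. 152.] base,top,topb,heel [219. 214. 217. 235.]
brown x,y,w,h,a [238, 81, 84, 33, 2502]
brown x,y,w,h,a [0, 88, 84, 147, 10010]
brown x,y,w,h,a [223, 114, 81, 32, 2372]
brown x,y,w,h,a [0, 223, 46, 9, 186]
```

>>> step_arm --commands '[{"translation": [-5,0,0.4],"roll": 0},{"translation": [-5,0,0.6],"roll": 0},{"translation": [-5,0,1.0],"roll": 0},{"translation": [0,0,0],"roll": 0}]'

```text
time: 26.5
tool_pos: [0.5589, -0.0479, 0.1032]
tool_rot: [-3.141, -0.001, 3.141]
contact_force: [-1.2, -0.0, 5.0]
opening: 0.018
grip_force: 17.0
```

```bash
python3 -c "
from fit import *
meas('w18');roll('w18')" | grep -v '^2\|^3'
```

```text
{'time': 26.5, 'tool_pos': [0.559, -0.048, 0.103], 'tool_rot': [-3.141, -0.001, 3.141], 'contact_force': [-1.17, -0.042, 4.999], 'opening': 0.018, 'grip_force': 17.003}
comp x,y,w,h,a [209, 73, 94, 83, 3842]
comp x,y,w,h,a [204, 164, 106, 12, 800]
-0.2 lip [205.  64.] [311.  64.] base,top,topb,heel [151. 167. 169. 167.]
0 lip [210.  90.] [305.  90.] base,top,topb,heel [170. 179. 182. 186.]
0.2 lip [214. 115.] [301. 115.] base,top,topb,heel [189. 193. 195. 206.]
0.4 lip [217. 140.] [298. 140.] base,top,topb,heel [210. 208. 210. 226.]
0.5 lip [218. 153.] [297. 153.] base,top,topb,heel [220. 215. 217. 236.]
brown x,y,w,h,a [236, 50, 91, 37, 2955]
brown x,y,w,h,a [0, 73, 80, 156, 10234]
brown x,y,w,h,a [221, 87, 87, 34, 2759]
```

>>> step_arm --commands '[{"translation": [0,0,0],"roll": 0},{"translation": [0,0,0],"roll": 0},{"translation": [3,0,1.2],"roll": 0},{"translation": [3.5,0,1.4],"roll": 0},{"translation": [3.5,0,1.4],"roll": 0},{"translation": [0,0,0],"roll": 0}]' --grip_force 40

```text
time: 27.05
tool_pos: [0.5532, -0.0485, 0.1016]
tool_rot: [-3.14, 0.01, 3.14]
contact_force: [7.2, -0.8, 10.4]
opening: 0.0178
grip_force: 40.0
```

```bash
python3 -c "
from fit import *
meas('w19');roll('w19')" | grep -v '^2\|^3'
```

```text
{'time': 27.05, 'tool_pos': [0.553, -0.048, 0.102], 'tool_rot': [-3.14, 0.01, 3.14], 'contact_force': [7.18, -0.774, 10.404], 'opening': 0.018, 'grip_force': 40.017}
comp x,y,w,h,a [210, 73, 93, 84, 3006]
comp x,y,w,h,a [204, 164, 106, 11, 846]
-0.2 lip [204.  62.] [312.  62.] base,top,topb,heel [149. 166. 168. 166.]
0 lip [210.  88.] [306.  88.] base,top,topb,heel [169. 179. 181. 185.]
0.2 lip [214. 114.] [301. 114.] base,top,topb,heel [188. 192. 194. 204.]
0.4 lip [217. 139.] [298. 139.] base,top,topb,heel [208. 207. 209. 224.]
0.5 lip [218. 151.] [297. 151.] base,top,topb,heel [218. 214. 216. 234.]
brown x,y,w,h,a [238, 65, 89, 36, 2892]
brown x,y,w,h,a [0, 79, 81, 155, 10143]
brown x,y,w,h,a [222, 101, 85, 34, 2608]
```

>>> step_arm --commands '[{"translation": [0,0,-2],"roll": 0},{"translation": [0,0,0],"roll": 0},{"translation": [0,0,0],"roll": 0}]'

```text
time: 27.35
tool_pos: [0.5524, -0.0483, 0.1023]
tool_rot: [-3.141, 0.008, 3.14]
contact_force: [8.2, -0.7, 4.7]
opening: 0.0177
grip_force: 40.0
```

```bash
python3 -c "
from fit import *
meas('w20');roll('w20')
w=read_camera('scene')
o=np.zeros((384,800,3),np.uint8);o[:,:400]=cv2.resize(w[130:226,260:360],(400,384),interpolation=2);o[:300,400:]=cv2.resize(cv2.cvtColor(cv2.imread('pics/w20.png'),4)[30:240,120:400],(400,300));save('v10',o)" | grep -v '^2\|^3'
```

```text
{'time': 27.35, 'tool_pos': [0.552, -0.048, 0.102], 'tool_rot': [-3.141, 0.008, 3.14], 'contact_force': [8.233, -0.699, 4.688], 'opening': 0.018, 'grip_force': 40.012}
comp x,y,w,h,a [210, 75, 93, 82, 2951]
comp x,y,w,h,a [204, 164, 106, 12, 836]
-0.2 lip [204.  63.] [312.  63.] base,top,topb,heel [150. 166. 169. 166.]
0 lip [210.  89.] [306.  89.] base,top,topb,heel [169. 179. 181. 185.]
0.2 lip [214. 114.] [301. 114.] base,top,topb,heel [188. 192. 195. 204.]
0.4 lip [217. 139.] [298. 139.] base,top,topb,heel [208. 207. 209. 224.]
0.5 lip [218. 151.] [297. 151.] base,top,topb,heel [219. 214. 216. 234.]
brown x,y,w,h,a [238, 66, 89, 36, 2858]
brown x,y,w,h,a [0, 80, 82, 155, 10168]
brown x,y,w,h,a [222, 103, 85, 33, 2584]
```

View pics/v10.png

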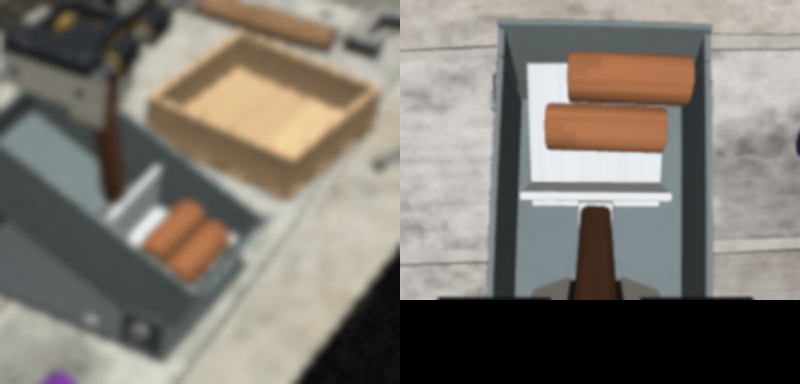

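The view shows both rollers lying on the pan in front of its back wall, the front one near the lip. I'll tilt further lip-up so they roll back.

>>> step_arm --commands '[{"translation": [-2,0,1.5],"roll": 0},{"translation": [-5,0,1],"roll": 0},{"translation": [-5,0,1.2],"roll": 0},{"translation": [-5,0,1.4],"roll": 0},{"translation": [0,0,0],"roll": 0}]' --grip_force 17

```text
time: 27.87
tool_pos: [0.5664, -0.0478, 0.0955]
tool_rot: [3.141, -0.001, 3.141]
contact_force: [-1.1, -0.5, 2.7]
opening: 0.0175
grip_force: 17.0
```

```bash
python3 -c "
from fit import *
meas('w21');roll('w21')" | grep -v '^2\|^3'
```

```text
{'time': 27.867, 'tool_pos': [0.566, -0.048, 0.095], 'tool_rot': [3.141, -0.001, 3.141], 'contact_force': [-1.13, -0.516, 2.708], 'opening': 0.018, 'grip_force': 17.001}
comp x,y,w,h,a [204, 51, 106, 90, 3045]
comp x,y,w,h,a [201, 152, 111, 11, 722]
-0.2 lip [204.  64.] [311.  64.] base,top,topb,heel [150. 167. 169. 167.]
0 lip [210.  90.] [305.  90.] base,top,topb,heel [170. 179. 182. 186.]
0.2 lip [214. 115.] [301. 115.] base,top,topb,heel [189. 193. 195. 205.]
0.4 lip [217. 140.] [298. 140.] base,top,topb,heel [209. 207. 210. 225.]
0.5 lip [218. 153.] [297. 153.] base,top,topb,heel [220. 215. 217. 235.]
brown x,y,w,h,a [0, 65, 74, 161, 9770]
brown x,y,w,h,a [235, 66, 95, 37, 3203]
brown x,y,w,h,a [219, 104, 89, 34, 2826]
```

The tilt is about 0.3 lip-up and the rollers have rolled back to the wall. Clamp hard and lift smoothly.

>>> step_arm --commands '[{"translation": [0,0,0],"roll": 0},{"translation": [0,0,0],"roll": 0},{"translation": [0,0,-3],"roll": 0},{"translation": [0,0,-7],"roll": 0},{"translation": [0,0,-12],"roll": 0},{"translation": [0,0,-16],"roll": 0},{"translation": [0,0,-20],"roll": 0},{"translation": [0,0,-20],"roll": 0},{"translation": [0,0,-20],"roll": 0},{"translation": [0,0,-20],"roll": 0},{"translation": [0,0,-15],"roll": 0},{"translation": [0,0,-10],"roll": 0},{"translation": [0,0,-5],"roll": 0},{"translation": [0,0,0],"roll": 0}]' --grip_force 58

```text
time: 29.08
tool_pos: [0.5665, -0.0479, 0.2448]
tool_rot: [-3.141, 0.002, 3.141]
contact_force: [-0.2, -0.4, -2.4]
opening: 0.0176
grip_force: 58.0
```

```bash
python3 -c "
from fit import *
meas('w22');roll('w22')
c=get_calibration('top');print('tray',np.round(ray('top',[(357,180),(409,185),(406,237),(352,232)],.045),3).tolist())
print([(np.round(d['at'],3).tolist(),round(d['confidence'],2)) for d in search_frame('wrist','tray')])
" | grep -v '^2\|^3'
```

```text
{'time': 29.083, 'tool_pos': [0.567, -0.048, 0.245], 'tool_rot': [-3.141, 0.002, 3.141], 'contact_force': [-0.243, -0.41, -2.372], 'opening': 0.018, 'grip_force': 57.999}
comp x,y,w,h,a [204, 52, 106, 89, 3659]
comp x,y,w,h,a [201, 153, 111, 10, 614]
-0.2 lip [204.  63.] [311.  63.] base,top,topb,heel [150. 167. 169. 167.]
0 lip [210.  90.] [305.  90.] base,top,topb,heel [170. 180. 182. 186.]
0.2 lip [214. 115.] [301. 115.] base,top,topb,heel [190. 193. 196. 206.]
0.4 lip [217. 140.] [298. 140.] base,top,topb,heel [210. 208. 210. 226.]
0.5 lip [218. 153.] [297. 153.] base,top,topb,heel [220. 215. 218. 236.]
brown x,y,w,h,a [36, 74, 101, 112, 7924]
brown x,y,w,h,a [235, 76, 93, 34, 3017]
brown x,y,w,h,a [219, 112, 88, 33, 2770]
brown x,y,w,h,a [0, 134, 30, 76, 1029]
tray [[0.598, -0.232, 0.045], [0.581, -0.383, 0.045], [0.43, -0.365, 0.045], [0.446, -0.211, 0.045]]
[([0.517, -0.308, 0.009], 0.83)]
```

Both rollers are secure on the scoop in the air. I'll carry them smoothly over the tray, centred at about (0.515,-0.301) with yaw -0.12.

>>> step_arm --commands '[{"translation": [-1,-4,0],"roll": 0},{"translation": [-1.5,-9,0],"roll": 0},{"translation": [-1.5,-14,0],"roll": 0},{"translation": [-1.5,-19,0],"roll": 0},{"translation": [-1.5,-24,0],"roll": 0},{"translation": [-1.5,-28,0],"roll": 0},{"translation": [-1.5,-30,0],"roll": 0},{"translation": [-1.5,-30,0],"roll": 0},{"translation": [-1.5,-28,0],"roll": 0},{"translation": [-1.5,-24,0],"roll": 0},{"translation": [-1.5,-19,0],"roll": 0},{"translation": [-1.5,-14,0],"roll": 0},{"translation": [-1.5,-9,0],"roll": 0},{"translation": [-1.5,-6,0],"roll": 0.03},{"translation": [-0.5,-4,0],"roll": 0.03},{"translation": [0,0,0],"roll": 0.03},{"translation": [0,0,0],"roll": 0.03}]'

```text
time: 30.6
tool_pos: [0.5868, -0.3101, 0.2435]
tool_rot: [3.141, -0.001, 3.018]
contact_force: [-0.0, -0.2, -2.5]
opening: 0.0178
grip_force: 58.0
```

>>> step_arm --commands '[{"translation": [0,0,4],"roll": 0},{"translation": [0,0,9],"roll": 0},{"translation": [0,0,14],"roll": 0},{"translation": [0,0,18],"roll": 0},{"translation": [0,0,20],"roll": 0},{"translation": [0,0,18],"roll": 0},{"translation": [0,0,14],"roll": 0},{"translation": [0,0,11],"roll": 0},{"translation": [0,0,8],"roll": 0},{"translation": [0,0,4],"roll": 0},{"translation": [0,0,0],"roll": 0}]'

```text
time: 31.52
tool_pos: [0.5866, -0.3096, 0.123]
tool_rot: [3.141, -0.001, 3.021]
contact_force: [-1.2, 1.1, -2.9]
opening: 0.0173
grip_force: 58.0
```

```bash
python3 -c "
from fit import *
meas('w23');roll('w23')
s=observe()['tool_pos'];P=[[.446,-.217,.045],[.596,-.232,.045],[.582,-.382,.045],[.432,-.362,.045]]
print('tray corners predicted',proj('wrist',P).round().tolist())
w=cv2.imread('pics/w23.png');print(w[30,100:420:8].tolist())
" | grep -v '^2\|^3'
```

```text
{'time': 31.517, 'tool_pos': [0.587, -0.31, 0.123], 'tool_rot': [3.141, -0.001, 3.021], 'contact_force': [-1.154, 1.093, -2.907], 'opening': 0.017, 'grip_force': 57.999}
comp x,y,w,h,a [204, 52, 106, 89, 3602]
comp x,y,w,h,a [202, 153, 110, 9, 609]
-0.2 lip [205.  63.] [311.  63.] base,top,topb,heel [149. 165. 168. 166.]
0 lip [211.  89.] [305.  89.] base,top,topb,heel [168. 178. 180. 185.]
0.2 lip [215. 114.] [301. 114.] base,top,topb,heel [188. 191. 194. 204.]
0.4 lip [218. 139.] [298. 139.] base,top,topb,heel [208. 206. 208. 224.]
0.5 lip [219. 151.] [297. 151.] base,top,topb,heel [218. 213. 216. 234.]
brown x,y,w,h,a [179, 34, 160, 157, 2974]
brown x,y,w,h,a [193, 49, 136, 130, 9839]
brown x,y,w,h,a [103, 135, 54, 100, 2316]
tray corners predicted [[339.0, 32.0], [331.0, 188.0], [190.0, 192.0], [182.0, 36.0]]
[[153, 160, 166], [163, 171, 177], [165, 173, 179], [150, 158, 165], [160, 168, 175], [157, 165, 173], [161, 170, 177], [155, 165, 173], [143, 153, 164], [155, 165, 174], [148, 158, 167], [147, 157, 165], [149, 160, 170], [155, 164, 172], [144, 154, 163], [145, 154, 162], [163, 172, 179], [163, 170, 177], [164, 172, 178], [160, 166, 172], [156, 165, 171], [164, 173, 181], [153, 161, 169], [99, 106, 112], [152, 159, 162], [165, 172, 175], [164, 171, 174], [167, 174, 177], [171, 177, 181], [166, 173, 176], [169, 175, 178], [179, 184, 186], [184, 188, 190], [181, 185, 186], [172, 176, 179], [172, 176, 178], [170, 174, 177], [157, 161, 164], [163, 167, 169], [157, 161, 164]]
```

The tray lies under the rollers as predicted. I'll tip by easing the grip in stages so gravity swings the lip down.

>>> step_arm --commands '[{"translation": [0,0,0],"roll": 0},{"translation": [0,0,0],"roll": 0}]' --grip_force 12

```text
time: 31.73
tool_pos: [0.5874, -0.3102, 0.1249]
tool_rot: [-3.141, 0.002, 3.021]
contact_force: [-0.1, 0.4, -1.6]
opening: 0.0176
grip_force: 12.0
```

>>> step_arm --commands '[{"translation": [0,0,0],"roll": 0},{"translation": [0,0,0],"roll": 0},{"translation": [0,0,0],"roll": 0}]' --grip_force 8

```text
time: 31.98
tool_pos: [0.587, -0.3099, 0.1242]
tool_rot: [-3.141, 0.001, 3.021]
contact_force: [-0.6, -0.0, -2.5]
opening: 0.0177
grip_force: 8.0
```

```bash
python3 -c "
from fit import *
meas('w24');roll('w24')" | grep -v '^2\|^3'
```

```text
{'time': 31.983, 'tool_pos': [0.587, -0.31, 0.124], 'tool_rot': [-3.141, 0.001, 3.021], 'contact_force': [-0.554, -0.013, -2.478], 'opening': 0.018, 'grip_force': 8.0}
comp x,y,w,h,a [212, 96, 90, 76, 2277]
comp x,y,w,h,a [206, 177, 101, 12, 895]
-0.2 lip [204.  63.] [311.  63.] base,top,topb,heel [150. 166. 168. 166.]
0 lip [210.  89.] [305.  89.] base,top,topb,heel [169. 179. 181. 185.]
0.2 lip [214. 115.] [301. 115.] base,top,topb,heel [189. 192. 195. 205.]
0.4 lip [217. 140.] [298. 140.] base,top,topb,heel [209. 207. 209. 225.]
0.5 lip [218. 152.] [297. 152.] base,top,topb,heel [219. 214. 217. 235.]
brown x,y,w,h,a [180, 34, 159, 156, 2598]
brown x,y,w,h,a [194, 48, 131, 130, 12457]
brown x,y,w,h,a [104, 135, 54, 100, 2279]
```

>>> step_arm --commands '[{"translation": [0,0,0],"roll": 0},{"translation": [0,0,0],"roll": 0},{"translation": [0,0,0],"roll": 0},{"translation": [0,0,0],"roll": 0}]'

```text
time: 32.37
tool_pos: [0.5869, -0.3099, 0.1239]
tool_rot: [3.142, 0.0, 3.021]
contact_force: [-0.1, 0.0, -1.4]
opening: 0.0181
grip_force: 8.0
```

```bash
python3 -c "
from fit import *
meas('w25')
w=cv2.imread('pics/w25.png');h=cv2.cvtColor(w,cv2.COLOR_BGR2HSV);b=h[100,250];print(h[20:160:6,262].tolist(),h[20:160:6,225].tolist())
print([(np.round(d['at'],3).tolist(),round(d['confidence'],2)) for d in search_frame('wrist','roller_1')])
" | grep -v '^2\|^3'
```

```text
{'time': 32.367, 'tool_pos': [0.587, -0.31, 0.124], 'tool_rot': [3.142, 0.0, 3.021], 'contact_force': [-0.055, 0.049, -1.377], 'opening': 0.018, 'grip_force': 8.0}
comp x,y,w,h,a [214, 109, 86, 74, 5816]
comp x,y,w,h,a [207, 185, 100, 4, 362]
comp x,y,w,h,a [214, 190, 31, 9, 270]
comp x,y,w,h,a [269, 190, 30, 9, 270]
-0.2 lip [205.  63.] [311.  63.] base,top,topb,heel [150. 166. 168. 166.]
0 lip [210.  89.] [305.  89.] base,top,topb,heel [169. 179. 181. 185.]
0.2 lip [214. 115.] [301. 115.] base,top,topb,heel [189. 192. 195. 205.]
0.4 lip [217. 140.] [298. 140.] base,top,topb,heel [209. 207. 209. 225.]
0.5 lip [218. 152.] [297. 152.] base,top,topb,heel [219. 214. 216. 235.]
[[16, 25, 154], [16, 25, 156], [16, 27, 163], [15, 92, 181], [16, 99, 62], [15, 91, 199], [16, 92, 203], [15, 101, 161], [12, 144, 150], [11, 144, 151], [12, 145, 146], [11, 146, 148], [12, 143, 148], [12, 144, 152], [11, 145, 146], [11, 149, 106], [101, 9, 217], [101, 9, 217], [105, 9, 218], [101, 9, 218], [101, 9, 218], [101, 9, 219], [99, 8, 219], [101, 9, 220]] [[15, 29, 156], [16, 27, 161], [16, 29, 169], [15, 94, 179], [14, 100, 64], [15, 92, 205], [15, 90, 203], [15, 92, 200], [15, 91, 218], [16, 90, 223], [15, 93, 214], [12, 144, 138], [11, 144, 147], [11, 147, 151], [12, 145, 141], [9, 70, 116], [103, 8, 218], [98, 9, 218], [103, 8, 220], [103, 8, 220], [100, 7, 220], [103, 8, 221], [99, 8, 221], [100, 7, 221]]
[([0.479, -0.276, 0.037], 0.76), ([0.497, -0.291, 0.068], 0.64)]
```

The pan is clear and the rollers are off. I'll clamp, rise and check the tray.

>>> step_arm --commands '[{"translation": [0,0,0],"roll": 0},{"translation": [0,0,-5],"roll": 0},{"translation": [0,0,-20],"roll": 0},{"translation": [0,0,-30],"roll": 0},{"translation": [0,0,-35],"roll": 0},{"translation": [0,0,-20],"roll": 0},{"translation": [0,0,0],"roll": 0}]' --grip_force 30

```text
time: 33.05
tool_pos: [0.5888, -0.3112, 0.2407]
tool_rot: [-3.137, 0.01, 3.021]
contact_force: [1.7, -0.5, -0.6]
opening: 0.018
grip_force: 30.0
```

```bash
cat > chk.py <<'E'
from h import *
def chk(name):
    w=read_camera(name);h=cv2.cvtColor(w,cv2.COLOR_RGB2HSV);save("k_"+name,w)
    m=((h[...,1]>120)&(h[...,0]<16)&(h[...,2]>85)).astype(np.uint8)
    n,l,st,c=cv2.connectedComponentsWithStats(m)
    for i in range(1,n):
        if st[i][4]>25: print(name,st[i].tolist(),ray(name,[c[i]],.02).round(3).tolist())
    for nm in("roller_1","tray"):print(nm,[(np.round(d["at"],3).tolist(),round(d["confidence"],2)) for d in search_frame(name,nm)])
E
python3 -c "
from chk import *
for n in('wrist','top','scene'):chk(n)
print(observe()['tool_pos'])
"
```

```text
wrist [247, 61, 49, 21, 974] [[0.459, -0.276, 0.02]]
wrist [243, 248, 25, 13, 293] [[0.745, -0.334, 0.02]]
roller_1 [([0.468, -0.276, 0.032], 0.78), ([0.485, -0.299, 0.009], 0.55)]
tray [([0.484, -0.298, 0.008], 0.58)]
top [367, 200, 15, 10, 102] [[0.526, -0.28, 0.02]]
top [135, 209, 18, 24, 210] [[0.493, 0.401, 0.02]]
top [361, 222, 20, 9, 137] [[0.464, -0.269, 0.02]]
roller_1 [([0.466, -0.262, 0.03], 0.67), ([0.488, 0.398, 0.026], 0.6), ([0.525, -0.273, 0.032], 0.59)]
tray []
scene [316, 151, 14, 12, 81] [[0.526, -0.303, 0.02]]
scene [331, 160, 11, 8, 29] [[0.469, -0.289, 0.02]]
scene [203, 287, 28, 12, 291] [[0.49, 0.407, 0.02]]
roller_1 [([0.46, -0.276, 0.035], 0.62), ([0.486, 0.407, 0.029], 0.6), ([0.486, 0.152, 0.022], 0.53)]
tray [([0.511, -0.309, 0.019], 0.68)]
[ 0.58659991 -0.30965963  0.23279377]
```

Both rollers are inside the tray, at about (0.465,-0.27) and (0.526,-0.28). Now I'll return the scoop to its free spot.

>>> step_arm --commands '[{"translation": [0,0,-25],"roll": -0.12},{"translation": [0,10,-15],"roll": 0},{"translation": [0,25,0],"roll": 0},{"translation": [0,35,0],"roll": 0},{"translation": [0,35,0],"roll": 0},{"translation": [0,35,0],"roll": 0},{"translation": [0,35,0],"roll": 0},{"translation": [0,35,0],"roll": 0},{"translation": [0,35,0],"roll": 0},{"translation": [0,35,0],"roll": 0},{"translation": [0,35,0],"roll": 0},{"translation": [0,35,0],"roll": 0},{"translation": [0,35,0],"roll": 0},{"translation": [0,35,0],"roll": 0},{"translation": [0,35,0],"roll": 0},{"translation": [0,35,0],"roll": 0},{"translation": [0,35,0],"roll": 0},{"translation": [0,25,0],"roll": 0},{"translation": [0,10,0],"roll": 0},{"translation": [0,0,0],"roll": 0}]'

```text
time: 35.17
tool_pos: [0.5867, 0.2525, 0.2731]
tool_rot: [3.141, -0.001, -3.139]
contact_force: [0.8, 0.1, -1.7]
opening: 0.018
grip_force: 30.0
```

>>> step_arm --commands '[{"translation": [0,35,0],"roll": 0},{"translation": [0,0,20],"roll": 0},{"translation": [0,0,35],"roll": 0},{"translation": [0,0,35],"roll": 0},{"translation": [0,0,35],"roll": 0},{"translation": [0,0,35],"roll": 0},{"translation": [0,0,20],"roll": 0},{"translation": [0,0,10],"roll": 0},{"translation": [0,0,0],"roll": 0},{"translation": [0,0,0],"roll": 0}]'

```text
time: 36.0
tool_pos: [0.5882, 0.2843, 0.0848]
tool_rot: [3.141, 0.001, 3.14]
contact_force: [1.4, 0.0, -0.5]
opening: 0.0181
grip_force: 30.0
```

```bash
python3 -c "
from fit import *
meas('w26')" | grep -v '^2\|^3'
```

```text
{'time': 36.0, 'tool_pos': [0.588, 0.284, 0.085], 'tool_rot': [3.141, 0.001, 3.14], 'contact_force': [1.366, 0.022, -0.539], 'opening': 0.018, 'grip_force': 30.0}
comp x,y,w,h,a [214, 109, 86, 74, 6348]
comp x,y,w,h,a [207, 185, 100, 14, 1014]
-0.2 lip [204.  62.] [310.  62.] base,top,topb,heel [149. 165. 168. 165.]
0 lip [210.  88.] [305.  88.] base,top,topb,heel [168. 178. 180. 184.]
0.2 lip [214. 114.] [300. 114.] base,top,topb,heel [188. 191. 194. 204.]
0.4 lip [217. 139.] [297. 139.] base,top,topb,heel [208. 206. 208. 224.]
0.5 lip [218. 151.] [296. 151.] base,top,topb,heel [218. 213. 215. 234.]
```

>>> step_arm --commands '[{"translation": [0,0,4],"roll": 0},{"translation": [0,0,4],"roll": 0},{"translation": [0,0,4],"roll": 0},{"translation": [0,0,4],"roll": 0},{"translation": [0,0,4],"roll": 0},{"translation": [0,0,4],"roll": 0},{"translation": [0,0,3],"roll": 0},{"translation": [0,0,3],"roll": 0},{"translation": [0,0,0],"roll": 0}]' --grip_force 5

```text
time: 36.8
tool_pos: [0.588, 0.2852, 0.0542]
tool_rot: [3.141, 0.001, 3.141]
contact_force: [1.3, 0.1, 2.2]
opening: 0.0179
grip_force: 5.0
```

```bash
python3 -c "
from fit import *
meas('w27')" | grep -v '^2\|^3'
```

```text
{'time': 36.8, 'tool_pos': [0.588, 0.285, 0.054], 'tool_rot': [3.141, 0.001, 3.141], 'contact_force': [1.263, 0.134, 2.231], 'opening': 0.018, 'grip_force': 5.0}
comp x,y,w,h,a [208, 76, 98, 83, 7779]
comp x,y,w,h,a [203, 167, 107, 9, 751]
-0.2 lip [204.  63.] [311.  63.] base,top,topb,heel [150. 166. 169. 166.]
0 lip [210.  89.] [305.  89.] base,top,topb,heel [169. 179. 181. 186.]
0.2 lip [214. 115.] [301. 115.] base,top,topb,heel [189. 193. 195. 205.]
0.4 lip [217. 140.] [298. 140.] base,top,topb,heel [209. 207. 209. 225.]
0.5 lip [218. 152.] [297. 152.] base,top,topb,heel [219. 215. 217. 235.]
```

Contact, within about 0.1 rad of flat. Release and rise straight up.

>>> step_arm --commands '[{"translation": [0,0,0],"roll": 0},{"translation": [0,0,0],"roll": 0},{"translation": [0,0,0],"roll": 0},{"translation": [0,0,0],"roll": 0},{"translation": [0,0,0],"roll": 0},{"translation": [0,0,0],"roll": 0},{"translation": [0,0,-10],"roll": 0},{"translation": [0,0,-30],"roll": 0},{"translation": [0,0,-35],"roll": 0},{"translation": [0,0,-35],"roll": 0},{"translation": [0,0,-35],"roll": 0},{"translation": [0,0,-35],"roll": 0},{"translation": [0,0,0],"roll": 0}]' --fingers 0.7

```text
time: 37.93
tool_pos: [0.5902, 0.2862, 0.2437]
tool_rot: [3.137, 0.014, 3.141]
contact_force: [0.1, 0.4, 0.9]
opening: 0.064
grip_force: 0.0
```

```bash
python3 -c "
from fit import *
from chk import chk
import cv2
s=observe();print(s['time'],s['tool_pos'],s['opening'])
w=read_camera('wrist');save('w28',w);cal=get_calibration('wrist')
g=cv2.cvtColor(w,cv2.COLOR_RGB2HSV);m=((g[...,2]>195)&(g[...,1]<40)).astype(np.uint8);m[235:]=0
n,l,st,c=cv2.connectedComponentsWithStats(m)
for i in range(1,n):
  if st[i][4]>150:
    print(st[i].tolist());r=cv2.minAreaRect(np.argwhere(l==i)[:,::-1].astype(np.float32));B=cv2.boxPoints(r);print(B.round(),ray('wrist',B,.002,cal).round(3).tolist())
chk('top');chk('scene')
for cn in('top','scene'):
  for nm in('scoop','wood_block','felt_wheel','bin_handle'):print(cn,nm,[(np.round(d['at'],3).tolist(),round(d['confidence'],2)) for d in search_frame(cn,nm)])
"
```

```text
37.9333 [0.59015741 0.28619074 0.24365413] 0.06397518442393683
[228, 87, 55, 48, 2551]
[[228.  87.]
 [282.  87.]
 [282. 134.]
 [228. 134.]] [[0.477, 0.243, 0.002], [0.477, 0.324, 0.002], [0.547, 0.326, 0.002], [0.547, 0.241, 0.002]]
[227, 138, 58, 8, 345]
[[227. 138.]
 [284. 138.]
 [284. 145.]
 [227. 145.]] [[0.553, 0.239, 0.002], [0.553, 0.329, 0.002], [0.565, 0.33, 0.002], [0.564, 0.239, 0.002]]
[208, 205, 32, 30, 655]
[[203. 220.]
 [223. 199.]
 [245. 221.]
 [224. 241.]] [[0.693, 0.192, 0.002], [0.655, 0.229, 0.002], [0.695, 0.265, 0.002], [0.734, 0.228, 0.002]]
top [367, 201, 24, 10, 205] [[0.525, -0.298, 0.02]]
top [135, 209, 13, 14, 112] [[0.508, 0.408, 0.02]]
top [361, 222, 25, 10, 192] [[0.462, -0.278, 0.02]]
roller_1 [([0.464, -0.276, 0.031], 0.79), ([0.503, 0.401, 0.026], 0.64), ([0.523, -0.293, 0.032], 0.61), ([0.494, 0.138, 0.025], 0.54)]
tray [([0.518, -0.317, 0.008], 0.94)]
scene [316, 151, 14, 12, 81] [[0.526, -0.303, 0.02]]
scene [331, 159, 11, 9, 32] [[0.469, -0.288, 0.02]]
scene [203, 287, 28, 12, 291] [[0.49, 0.407, 0.02]]
roller_1 [([0.484, 0.404, 0.029], 0.68), ([0.521, -0.291, 0.033], 0.67), ([0.459, -0.274, 0.032], 0.56), ([0.488, 0.154, 0.026], 0.56)]
tray [([0.509, -0.307, 0.023], 0.6), ([0.46, -0.275, 0.033], 0.38)]
top scoop [([0.539, 0.259, 0.002], 0.77)]
top wood_block [([0.67, -0.27, 0.033], 0.79)]
top felt_wheel []
top bin_handle [([0.541, -0.05, 0.057], 0.68), ([0.541, 0.261, 0.002], 0.49)]
scene scoop [([0.544, 0.289, 0.001], 0.88), ([0.548, -0.068, 0.076], 0.5)]
scene wood_block []
scene felt_wheel [([0.678, 0.241, 0.028], 0.72)]
scene bin_handle [([0.546, -0.064, 0.074], 0.94), ([0.658, -0.28, 0.031], 0.57), ([0.546, 0.289, 0.002], 0.49)]
```

```bash
python3 -c "
from cell import *
print(hand_in())"
```

```text
the job is handed in; nothing more can be done
None
```

I tipped the bin to its stop, scooped both rollers into the tray without the fingers touching them, stood the scoop flat on the table, and handed the job in at about 38 s. The felt wheel and wood block are where they were; the bin's angle was not re-measured after scooping.

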